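Tip the casting scrap into the weighing canister

ROBOT

A 6-joint arm with a two-finger parallel gripper is mounted at the origin on the work surface. World frame = base frame: x ahead of the robot, y to its left, z up, the work surface at z = 0. Lengths are in mm, angles in rad, forces in N, time in s.
With the tool pointing down it reaches from about 275 to 1000 mm from the base axis. Payload 8.4 kg.
Tool frame: the origin (TCP) lies between the finger pads; the fingertips stand 17 mm ahead of it and the grasp point (between the pads) lies 2 mm behind it; z points along the fingers, y is the line along which they close (so a half turn about z gives the same grasp; the last joint's range is limited). The gripper opens to 85 mm and grips with 20 to 120 N. Pads are 22 mm wide; open, the fingers measure 114 mm over their backs; the gripper's body (76 mm by 85 mm) begins 54 mm behind the grasp point. The pads swing forward as they close: fully open they stand 13 mm farther back than shut.
Start: joints at [-1.151, 0.353, 1.633, -0, 1.155, -0.002], TCP at [255.876, -570.224, 248.281] pointing down, gripper open.
Joint ranges: [-2.63, 2.63], [-0.92, 2.1], [0.06, 2.66], [-1.3, 4.44], [0, 2.69], [-3.02, 3.02]. Speed limits (rad/s): [2.22, 2.22, 2.79, 3.14, 3.14, 3.14].

INTERFACE

Orientations are given as [roll, pitch, yaw] about the fixed x, y, z axes, in that order (R = Rz(yaw) Ry(pitch) Rx(roll)).
In Python, from rig import sense, grab_frame, sign_off gives the robot as it stands. The module is installed in compiled form; this text tells all that it offers.
- The arm moves only by the tool send_rows, never from a script. Its argument "moves" is a list that holds one entry, the list of rows, each a list of 7 numbers: the shift along the world's x, y, z in m, then the turn, a rotation vector about the world's x, y, z in rad, then the opening, from -1 (shut) to 1 (fully open). In form: [[[dx, dy, dz, rx, ry, rz, jaw], ...]]. A call has 1 to 10 rows; each row shifts and turns the commanded pose from where the row before left it; what a row does not reach is not made up. A row lasts 1/10 s, in which the tool goes at most 50 mm and 8.59 degrees, less where a joint would pass 70% of its speed; a pose out of reach is approached as far as the arm can. A call with a gripper value outside its range is refused whole. The fingers move at their own pace and stop on an object; "grip_force" is the grip in N (left out, the last holds). Time passes only in rows, so rows that do not move let the fingers close. It gives the time, the measured TCP pose, the force, the opening and the grip force at its end, in the units of the state.
- sense(): the state, without advancing time (a new reading comes with each control period).
- grab_frame(name): name is "scene" or "side" or "wrist"; returns a dict with "img" (384x512x3 uint8, red, green, blue), "mtx" (3x3 intrinsics, pixels), "rvec" (rotation vector, rad) and "tvec" (3), from world to camera coordinates, as OpenCV has them; the wrist camera has in their place "T_tool_cam" (4x4, takes a point from camera to tool coordinates, whose origin is the TCP and whose axes are the flange's). Camera axes: x right, y down, z forward; pixel columns grow to the right and rows downward; lengths in mm; the calibration is good to about 2 mm. The wrist camera is an equidistant fisheye: a pixel r from the principal point sees the ray r / f radians off the axis. A picture is of the moment at which its call begins: read the wrist's pose just before it. There is no depth.
- sign_off(): hands the job in; it is judged then, once.
The state is a dict: "clock": time; "qpos": joint angles; "qvel": joint speeds; "joint_efforts": joint torques, N m; "eef_pos": TCP position; "tcp_rot": TCP orientation; "contact_force": force on the tool from outside, world axes, zero at the start; "wrist_torque": the same for the moment, N m; "opening": opening from 0.0 (shut) to 1.0 (fully open); "grasp_force": force on a finger pad.
Only numpy, scipy, OpenCV 4.12 (cv2) and the standard library are available. Lean on these libraries where they do the work, as an engineer would, in place of code of your own. Each camera call takes 0.05 s, during which the arm holds its last target. There are 200 camera calls.

TASK

Put all of today's brass casting scrap into the canister on the scale and close it up: lift the loose cover off the canister and park it, level, on the little raised stand, then carry the tray of casting buttons over, tip it so that they slide out into the canister, and lay the emptied tray back on its rubber mat. Also drop in every offcut that lies on the bench (and anything that goes astray), and finally put the cover back on so that it sits fully home, leaving the other tools where they are.

Things in the scene. Friction and masses are not known exactly. Their poses are not given: they have to be found in the camera images.
- canister: Open round steel canister fixed on a grey bench scale, one immovable piece. Origin: on the bench under the canister's axis. Scale: 170 mm wide (y), x = -107 to 83 mm, 26 mm high, then a 150 mm square platform up to 34 mm. Canister: outer diameter 130 mm, wall 3 mm, inner floor 38 mm and rim 119 mm above the bench. Starts with the cover on.
- cover: Loose round steel cover, 144 mm wide, 16 mm high, about 160 g; skirt 3 mm thick, 12 mm deep, inside 138 mm (4 mm play all round on the canister); black knob at its centre, 24 mm wide, 16 to 46 mm above the origin. Origin: centre of the skirt's lower edge. Fully home, the origin is 107 mm above the bench; parked on the stand, 12 mm below stand_top.
- stand: Fixed wooden stand for the cover: foot 84 mm in diameter, thin stem, cork-topped disc 48 mm in diameter whose top is 75 mm above the bench. Origin: on the bench under its axis.
- stand_top (a point): Centre of the top of the stand's cork disc, 75 mm above the bench.
- mat: Thin black rubber mat fixed to the bench, 200 (x) x 140 (y) x 3 mm thick. Origin: centre of its underside. The tray starts on it.
- tray: Loose aluminium tray, about 120 g: floor 120 (x) x 84 (y) x 3 mm, walls to 20 mm high on the long sides and +x end, open at -x (mouth, no lip). Wooden handle tab behind the +x end: 10 mm thick (y), x = 60 to 96 mm, 50 mm high; pinch across y. Origin: centre of the floor's underside. Handle points roughly away from the robot at the start. Buttons slide at 45 deg tilt (friction 0.48 to 0.72).
- tray_mouth (a point): Middle of the tray's open end, on the upper side of the floor: (-60, 0, 3) mm in the tray's frame.
- tray_mid (a point): Middle of the tray with its handle, on the underside: (18, 0, 0) mm in the tray's frame.
- button0: Brass casting button, 30 g: a squat cone frustum 25 mm wide near the foot, 16 mm wide at the top, 14 mm high. Origin: centre of its foot, z up. Starts upright on the tray, or is absent (two to four are present).
- button1: Brass casting button, 30 g: a squat cone frustum 25 mm wide near the foot, 16 mm wide at the top, 14 mm high. Origin: centre of its foot, z up. Starts upright on the tray, or is absent (two to four are present).
- button2: Brass casting button, 30 g: a squat cone frustum 25 mm wide near the foot, 16 mm wide at the top, 14 mm high. Origin: centre of its foot, z up. Starts upright on the tray, or is absent (two to four are present).
- button3: Brass casting button, 30 g: a squat cone frustum 25 mm wide near the foot, 16 mm wide at the top, 14 mm high. Origin: centre of its foot, z up. Starts upright on the tray, or is absent (two to four are present).
- offcut0: Brass sprue offcut lying on the bench, 40 g: a bar 34 (x) x 14 (y) x 14 (z) mm with a round stub 10 mm across and 9 mm long on its +x end. Origin: centre of the bar's underside. May be absent (one to three are present).
- offcut1: Brass sprue offcut lying on the bench, 40 g: a bar 34 (x) x 14 (y) x 14 (z) mm with a round stub 10 mm across and 9 mm long on its +x end. Origin: centre of the bar's underside. May be absent (one to three are present).
- offcut2: Brass sprue offcut lying on the bench, 40 g: a bar 34 (x) x 14 (y) x 14 (z) mm with a round stub 10 mm across and 9 mm long on its +x end. Origin: centre of the bar's underside. May be absent (one to three are present).
- dapping_block: Bystander: dark steel block, 50 mm cube, 0.9 kg. Origin: centre of its underside.
- jar: Bystander: amber glass jar, 50 mm in diameter, 60 mm high. Origin: centre of its underside.
- bottle: Bystander: slim white bottle, 42 mm in diameter, 120 mm high. Origin: centre of its underside.
- pliers: Bystander: red-handled pliers lying flat, about 135 mm long, 12 mm high. Origin: near the pivot, on the bench; jaws towards its +x.
- hammer: Bystander: hammer lying flat, 160 mm long. Origin: on the bench under it; handle towards its -x.
- file: Bystander: wooden-handled file lying flat, 200 mm long, 14 mm high. Origin: where the handle (to -x) meets the blade (to +x), on the bench.

How it is judged:
By the outcome, as a careful person would: the job done as asked, in the order asked, and still so for the second after the job is handed in, with the robot touching nothing.
Of button0, button1, button2, button3 only 2 to 4 are there at a start; the rules pass over those that are not, and their reading is None.
Of offcut0, offcut1, offcut2 only 1 to 3 are there at a start; the rules pass over those that are not, and their reading is None.
At some moment in a run one of offcut0, offcut1, offcut2, tray may be knocked a few centimetres aside while the robot is not near it.
It also fails if it takes over 210 s, if anything falls off the work surface, if the arm or the gripper's body presses on something with over 40 N, if the wrist force passes 120 N, or if a joint passes its speed limit or range.

## Working session

There is one attempt and no reset: what is moved stays moved. The work goes in short steps, Python scripts to look and compute and a tool call to move; the robot and the scene stay as the last step left them, time stands still between calls to the robot, and variables do not carry over. Pictures are saved under pics/ and viewed, at most 17 in all, crops included, and the job is handed in when it is done.

Besides the shell and the picture viewer there is one more tool, called after ">>>" by a JSON object that holds its "api" and its "payload", one argument or row to a line. send_rows: Moves the arm, as the interface text tells. Its arguments: {"type":"object","properties":{"moves":{"type":"array"},"grip_force":{"type":"number"}},"required":["moves"]}

```bash
mkdir -p pics
cat > h.py <<'E'
import numpy as np, cv2
from rig import sense, grab_frame, sign_off
from scipy.spatial.transform import Rotation as R
def snap(name, fn=None):
    s=sense(); f=grab_frame(name); f['s']=s
    if fn: cv2.imwrite('pics/'+fn+'.png', f['img'][:,:,::-1]); np.save('pics/'+fn+'.npy',f,allow_pickle=True)
    return f
def load(fn): return np.load('pics/'+fn+'.npy',allow_pickle=True).item()
def ray(f,uv):
    u,v=uv; K=np.array(f['mtx'])
    if 'T_tool_cam' in f:
        x=(u-K[0,2])/K[0,0]; y=(v-K[1,2])/K[1,1]; r=np.hypot(x,y)+1e-12
        d=np.array([np.sin(r)*x/r,np.sin(r)*y/r,np.cos(r)])
        T=np.eye(4); T[:3,:3]=R.from_euler('xyz',f['s']['tcp_rot']).as_matrix(); T[:3,3]=f['s']['eef_pos']
        M=T@np.array(f['T_tool_cam']); return M[:3,3],M[:3,:3]@d
    Rm=cv2.Rodrigues(np.array(f['rvec'],float))[0]; t=np.array(f['tvec'],float).ravel()
    return -Rm.T@t, Rm.T@np.linalg.inv(K)@np.array([u,v,1.])
def plane(f,uv,z):
    o,d=ray(f,uv); return o+d*(z-o[2])/d[2]
def proj(f,p):
    p=np.array(p,float);K=np.array(f['mtx'])
    if 'T_tool_cam' in f:
        T=np.eye(4); T[:3,:3]=R.from_euler('xyz',f['s']['tcp_rot']).as_matrix(); T[:3,3]=f['s']['eef_pos']
        q=np.linalg.inv(T@np.array(f['T_tool_cam']))@np.append(p,1); q=q[:3]
        th=np.arctan2(np.hypot(*q[:2]),q[2]); a=q[:2]/(np.hypot(*q[:2])+1e-12)*th
        return K[0,0]*a[0]+K[0,2],K[1,1]*a[1]+K[1,2]
    return cv2.projectPoints(p.reshape(1,3),np.array(f['rvec'],float),np.array(f['tvec'],float),K,None)[0].ravel()
E
python3 - <<'E'
from h import *
s=sense();print(s)
fs=[snap(n,n+'0') for n in('scene','side','wrist')]
cv2.imwrite('pics/a.png',cv2.resize(fs[0]['img'][:,:,::-1],(800,600)))
cv2.imwrite('pics/b.png',cv2.resize(fs[1]['img'][:,:,::-1],(800,600)))
print(fs[2]['T_tool_cam'],fs[2]['mtx'])
E
```

```text
{'clock': 0.0, 'qpos': array([-1.15141145e+00,  3.53683874e-01,  1.63416338e+00,  3.32025424e-06,
        1.15521034e+00, -2.39178217e-03]), 'qvel': array([-0.00082706,  0.00011627,  0.00051368,  0.00123896,  0.00179354,
       -0.001045  ]), 'joint_efforts': array([ 9.20646089e-04, -6.05241323e+01, -3.42062581e+01,  2.44154307e-04,
        9.43298161e-03, -1.47517045e-05]), 'eef_pos': array([ 255.67614393, -569.79098565,  247.52684856]), 'tcp_rot': array([-3.14012773e+00, -6.53946870e-06,  4.21775309e-01]), 'contact_force': array([ 0.34765678, -0.35360593, -1.08204035]), 'wrist_torque': array([0.01061017, 0.07879815, 0.03083532]), 'grasp_force': 0.0, 'opening': 0.9981263438755523}
[[ 6.30547603e-04 -9.65522120e-01 -2.60320259e-01  6.51628513e+01]
 [ 9.99999775e-01  6.68002038e-04 -5.54059192e-05 -8.02008094e-01]
 [ 2.27390104e-04 -2.60320166e-01  9.65522325e-01 -1.25102846e+02]
 [ 0.00000000e+00  0.00000000e+00  0.00000000e+00  1.00000000e+00]] [[297.31863964   0.         252.64269573]
 [  0.         297.31863964 197.99026315]
 [  0.           0.           1.        ]]
```

View pics/a.png

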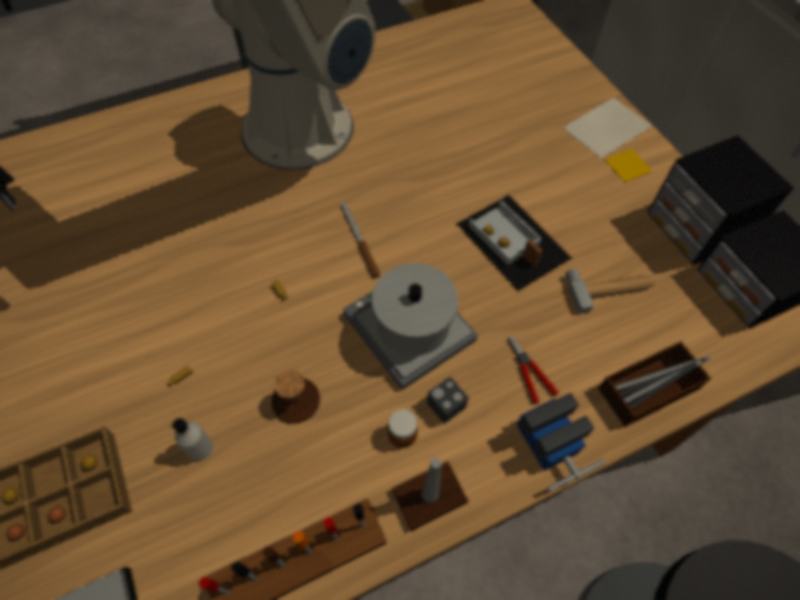

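View pics/b.png

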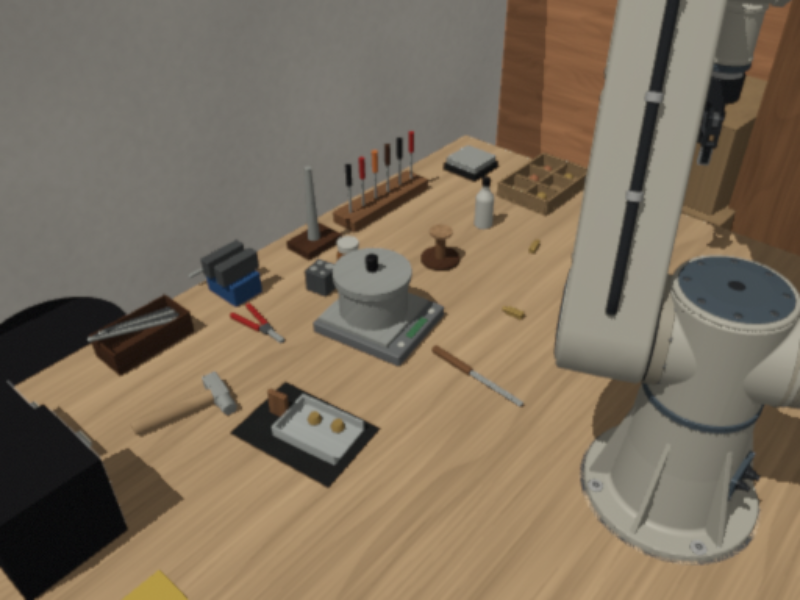

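The scene view shows the cover knob at (415,292), stand top at (290,382), tray centre at (503,235) with its handle at (532,250), two buttons at (488,230) and (503,242), and offcuts at (280,290) and (180,376). The side view agrees: knob (372,262), stand top (440,232), offcuts (513,311) and (534,245).

Run:
```python
from h import *
a=load('scene0');b=load('side0')
def two(p,q):
    o1,d1=ray(a,np.array(p)*.64);o2,d2=ray(b,np.array(q)*.64)
    d1/=np.linalg.norm(d1);d2/=np.linalg.norm(d2)
    s=np.linalg.lstsq(np.c_[d1,-d2],o2-o1,rcond=None)[0]
    p1=o1+s[0]*d1;p2=o2+s[1]*d2
    return ((p1+p2)/2).round(1),np.linalg.norm(p1-p2).round(1)
for n,p,q in[('knobtop',(417,286),(373,258)),('stand',(290,381),(440,232)),('off0',(280,290),(513,311)),('off1',(180,376),(534,245)),('b0',(488,230),(338,425)),('b1',(503,242),(315,418)),('handle top',(531,244),(277,393))]:
    print(n,*two(p,q))
for n,p,z in[('cov',(417,286),153),('stand',(290,381),75),('off0',(280,290),7),('off1',(180,376),7),('hand',(531,244),50),('b0',(488,230),13),('b1',(503,242),13),('bot',(182,425),120),('jar',(403,421),60),('dap',(447,393),50),('hammer',(578,290),15),('file',(364,255),7),('filetip',(345,206),3),('filehend',(376,272),7),('plier',(523,358),6),('bin',(118,430),40)]: print(n,plane(a,np.array(p)*.64,z).round(0))
for z in(0,): print([plane(a,np.array(p)*.64,3).round(0) for p in[(510,196),(570,256),(522,286),(458,223)]])
print(ray(a,(256,192))[0],ray(b,(256,192))[0])
```

```text
knobtop [588.3  11.1 150.6] 4.5
stand [ 622.7 -230.8   71.7] 2.3
off0 [ 404.6 -183.7    6.3] 1.5
off1 [ 498.5 -401.6    5.7] 0.5
b0 [451.1 245.6   9.7] 1.4
b1 [490.3 258.6   8.9] 0.1
handle top [543.6 284.8  51.5] 4.7
cov [591.  12. 153.]
stand [ 623. -232.   75.]
off0 [ 406. -183.    7.]
off1 [ 499. -401.    7.]
hand [541. 284.  50.]
b0 [454. 244.  13.]
b1 [493. 257.  13.]
bot [ 643. -401.  120.]
jar [759. -93.  60.]
dap [743.  -4.  50.]
hammer [653. 327.  15.]
file [399.  -6.   7.]
filetip [264.  10.   3.]
filehend [446.  -1.   7.]
plier [727. 161.   6.]
bin [ 569. -510.   40.]
[array([388., 337.,   3.]), array([574., 365.,   3.]), array([594., 241.,   3.]), array([405., 203.,   3.])]
[1058.37338406 -243.86118371  985.45241127] [-164.33732967  786.75155716  915.55118671]
```

>>> {"api": "send_rows", "payload": {
  "moves": [
    [[0.02,0.03,0.02,0,0,0,1],[0.02,0.03,0.02,0,0,0,1],[0.02,0.03,0.02,0,0,0,1],[0.02,0.03,0.02,0,0,0,1],[0.02,0.03,0.02,0,0,0,1],[0.02,0.03,0.02,0,0,0,1],[0.02,0.03,0.02,0,0,0,1],[0.02,0.03,0.01,0,0,0,1],[0.02,0.03,0,0,0,0,1],[0.02,0.03,0,0,0,0,1]]
  ]
}}

```text
clock: 1.15
eef_pos: [456.5, -268.9, 398.7]
tcp_rot: [3.141, -0.0, 0.422]
contact_force: [0.6, 0.1, -0.3]
opening: 0.999
grasp_force: 0.0
```

Run:
```python
from h import *
s=sense();print(s['clock'],s['eef_pos'],s['tcp_rot'])
f=snap('wrist','w1')
cv2.imwrite('pics/w1b.png',cv2.resize(f['img'][:,:,::-1],(800,600)))
```

```text
1.15 [ 456.49393122 -268.92515616  398.65926879] [ 3.14104177e+00 -3.98119128e-04  4.21674547e-01]
```

View pics/w1b.png

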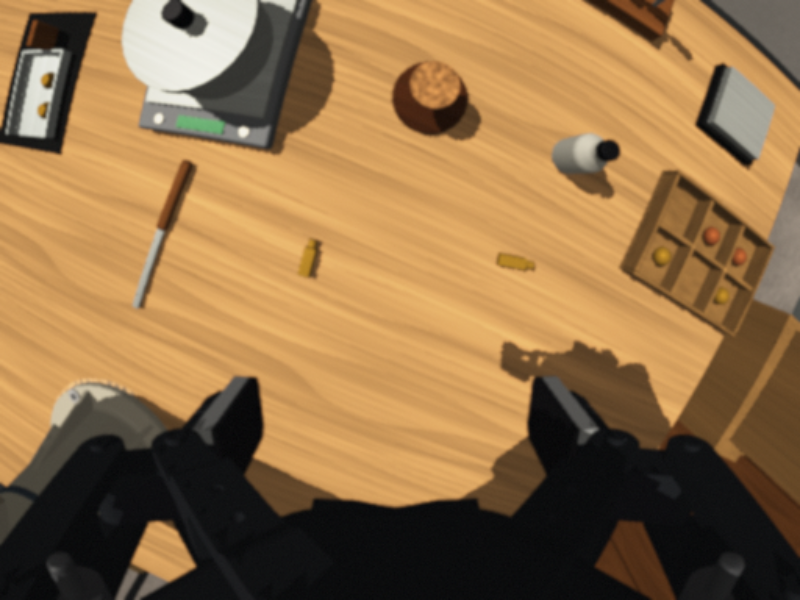

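The wrist view shows exactly two offcuts, at (310,258) with its stub up-image and (515,262) with its stub to the right. The stand disc is at (436,85) and the cover at (190,35). No third offcut is visible.

>>> {"api": "send_rows", "payload": {
  "moves": [
    [[0.013,0.034,-0.012,0,0,0,1],[0.013,0.034,-0.012,0,0,0,1],[0.013,0.034,-0.012,0,0,0,1],[0.013,0.034,-0.012,0,0,0,1],[0.013,0.034,-0.012,0,0,0,1],[0.013,0.034,-0.012,0,0,0,1],[0.013,0.034,-0.012,0,0,0,1],[0.013,0.034,-0.012,0,0,0,1],[0,0,0,0,0,0,1],[0,0,0,0,0,0,1]]
  ]
}}

```text
clock: 2.2
eef_pos: [559.6, 2.2, 301.7]
tcp_rot: [-3.141, 0.001, 0.424]
contact_force: [1.1, -0.7, -0.0]
opening: 0.996
grasp_force: 0.0
```

Run:
```python
from h import *
f=snap('wrist','w2');print(f['s']['eef_pos'])
cv2.imwrite('pics/w2b.png',cv2.resize(f['img'][:,:,::-1],(800,600)))
```

```text
[559.63553709   2.21192475 301.67116906]
```

View pics/w2b.png

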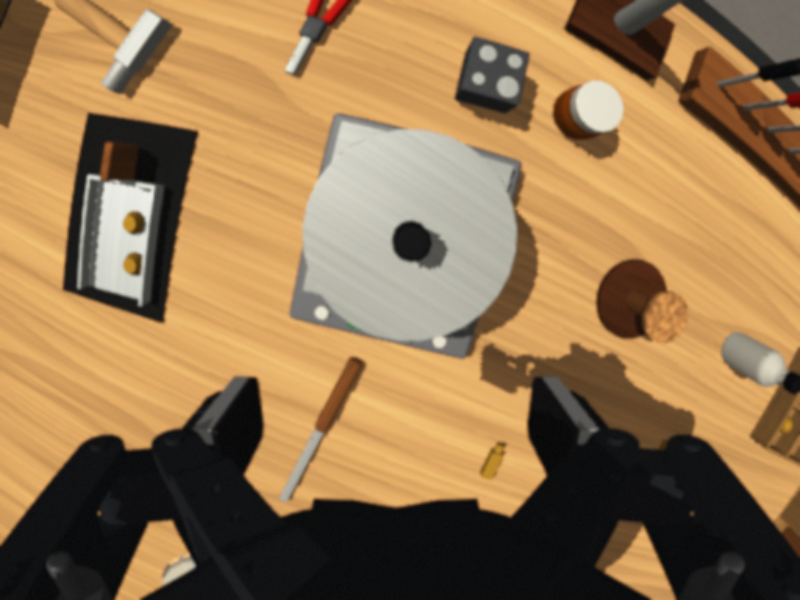

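The knob is at (412,240), the cover disc at about (410,236), the stand's cork at (665,316), and the tray at about (120,240) with its handle at (120,160). The mat corners are (88,113), (198,131), (163,321) and (64,290).

Run:
```python
from h import *
f=load('w2');g=f['img'].astype(int);hsv=cv2.cvtColor(f['img'],cv2.COLOR_RGB2HSV)
def comp(m,uv):
    n,l,st,c=cv2.connectedComponentsWithStats(m.astype(np.uint8));k=l[int(uv[1]*.64),int(uv[0]*.64)];return (l==k),c[k],st[k]
knob,c,st=comp(g.max(2)<60,(408,240));print('knob',c,st,plane(f,c,153)[:2],plane(f,c,145)[:2])
# cover disc contour back-projected to z=123, fit circle
m=(hsv[...,1]<50)&(hsv[...,2]>110)
mk,c,st=comp(cv2.morphologyEx(m.astype(np.uint8),cv2.MORPH_OPEN,np.ones((5,5))),(350,200));print(st)
cs=max(cv2.findContours(mk.astype(np.uint8),0,1)[0],key=len)[:,0,:]
P=np.array([plane(f,p,123)[:2] for p in cs])
ctr=np.array([588,11.])
for _ in range(20):
    d=np.linalg.norm(P-ctr,axis=1);s=abs(d-72)<6
    A=np.c_[2*P[s],np.ones(s.sum())];x=np.linalg.lstsq(A,(P[s]**2).sum(1),rcond=None)[0];ctr=x[:2]
print('cover',ctr,np.sqrt(x[2]+ctr@ctr),s.sum())
print('knobtop pt',plane(f,np.array((409,235))*.64,153))
# stand cork
h=hsv[int(316*.64),int(665*.64)];print(h, hsv[int(300*.64),int(620*.64)])
for n,uv,z in[('stand',(665,316),75)]:print(n,plane(f,np.array(uv)*.64,z))
print('mat',[plane(f,np.array(p)*.64,3).round(0)[:2] for p in[(88,113),(198,131),(163,321),(64,290)]])
for n,uv,z in[('tray wall -y back',(163,186),20),('-y mouth',(143,306),3),('+y mouth',(78,288),20),('+y back',(90,178),20),('handle a',(104,143),50),('handle b',(137,143),50),('handle c',(102,180),50),('b0',(134,222),14),('b1',(133,263),14),('off',(493,460),7)]: print(n,plane(f,np.array(uv)*.64,z).round(0)[:2])
w=load('w1');cork=load('w1')
print('stand w1',plane(w,np.array((437,84))*.64,75))
for n,uv in[('o0',(308,262)),('o0stub',(314,243)),('o1',(510,260)),('o1stub',(531,265))]:print(n,plane(w,np.array(uv)*.64,7))
```

```text
knob [263.50315789 154.37052632] [252 142  25  25 475] [593.3903094   7.401422 ] [592.64501736   6.74744478]
[  187    74   144   151 15696]
cover [592.06759378   7.6413831 ] 72.10735198536506 335
knobtop pt [596.08774087  10.40864092 153.        ]
[ 15 159 201] [ 11 189  73]
stand [ 625.41573179 -231.10432989   75.        ]
mat [array([576., 364.]), array([597., 226.]), array([403., 197.]), array([381., 333.])]
tray wall -y back [538. 233.]
-y mouth [409. 225.]
+y mouth [401. 302.]
+y back [517. 321.]
handle a [560. 296.]
handle b [571. 259.]
handle c [527. 285.]
b0 [492. 256.]
b1 [452. 244.]
off [ 405. -184.]
stand w1 [ 625.15349909 -236.600597     75.        ]
o0 [ 399.17645367 -185.72247372    7.        ]
o0stub [ 422.09437311 -183.81796191    7.        ]
o1 [ 496.39914996 -395.22262661    7.        ]
o1stub [ 502.03036746 -420.90478732    7.        ]
```

>>> {"api": "send_rows", "payload": {
  "moves": [
    [[0.016,0.003,-0.02,0,0,0,1],[0.017,0.003,-0.02,0,0,0,1],[0,0,-0.03,0,0,0,1],[0,0,-0.03,0,0,0,1],[0,0,-0.03,0,0,0,1],[0,0,-0.02,0,0,0,1],[0,0,-0.008,0,0,0,1],[0,0,0,0,0,0,-1],[0,0,0,0,0,0,-1],[0,0,0,0,0,0,-1]]
  ],
  "grip_force": 60
}}

```text
clock: 3.25
eef_pos: [593.8, 7.5, 145.8]
tcp_rot: [3.141, -0.002, 0.422]
contact_force: [0.3, 0.5, -0.1]
opening: 0.51
grasp_force: 0.0
```

>>> {"api": "send_rows", "payload": {
  "moves": [
    [[0,0,0,0,0,0,-1],[0,0,0,0,0,0,-1],[0,0,0,0,0,0,-1],[0,0,0,0,0,0,-1],[0,0,0,0,0,0,-1],[0,0,0,0,0,0,-1],[0,0,0,0,0,0,-1],[0,0,0,0,0,0,-1]]
  ]
}}

```text
clock: 4.05
eef_pos: [593.5, 7.8, 145.6]
tcp_rot: [3.141, -0.002, 0.422]
contact_force: [-1.5, -0.3, 6.5]
opening: 0.258
grasp_force: 58.8
```

>>> {"api": "send_rows", "payload": {
  "moves": [
    [[0,0,0.005,0,0,0,-1],[0,0,0.01,0,0,0,-1],[0,0,0.02,0,0,0,-1],[0,0,0.02,0,0,0,-1],[0.003,-0.02,0,0,0,0,-1],[0.004,-0.03,0,0,0,0,-1],[0.004,-0.03,0,0,0,0,-1],[0.004,-0.03,0,0,0,0,-1],[0.004,-0.03,0,0,0,0,-1],[0.004,-0.03,0,0,0,0,-1]]
  ]
}}

```text
clock: 5.05
eef_pos: [616.0, -163.4, 200.1]
tcp_rot: [3.141, -0.0, 0.422]
contact_force: [-0.7, 1.2, -1.2]
opening: 0.258
grasp_force: 59.0
```

Run:
```python
from h import *
for n,uv in[('w1',(437,84)),('w2',(665,316)),('scene0',(290,381))]:
    f=load(n);hsv=cv2.cvtColor(f['img'],cv2.COLOR_RGB2HSV)
    c0=(np.array(uv)*.64).astype(int)
    m=np.zeros(hsv.shape[:2],np.uint8);x,y=c0
    sub=hsv[y-24:y+24,x-24:x+24]
    ff=f['img'].copy()
    v=hsv[...,2].astype(int)
    # cork textured; use value threshold over dark foot and saturation vs table; report bbox
    mm=np.zeros((386,514),np.uint8);cv2.floodFill(cv2.medianBlur(ff,5),mm,(int(x),int(y)),0,(25,)*3,(25,)*3,cv2.FLOODFILL_FIXED_RANGE)
    mk=cv2.morphologyEx(mm[1:-1,1:-1],cv2.MORPH_CLOSE,np.ones((5,5)))
    cs=max(cv2.findContours(mk,0,2)[0],key=cv2.contourArea);e=cv2.minEnclosingCircle(cs)
    P=np.array([plane(f,p,75)[:2] for p in cs[:,0,:]],np.float32);print(n,e,plane(f,e[0],75)[:2],cv2.minEnclosingCircle(P))
```

```text
w1 ((246.26895141601562, 32.72743606567383), 53.45802307128906) [ 635.17824557 -177.4237699 ] ((639.1762084960938, -174.93386840820312), 84.28172302246094)
w2 ((461.389892578125, 214.9302215576172), 50.43246841430664) [ 637.28168609 -306.6723793 ] ((644.9169921875, -324.6014404296875), 114.72539520263672)
scene0 ((243.5214080810547, 256.7670593261719), 274.2945251464844) [ 718.21626532 -113.32491501] ((352.9476623535156, 6.203816890716553), 806.7461547851562)
```

>>> {"api": "send_rows", "payload": {
  "moves": [
    [[0.005,-0.036,0,0,0,0,-1],[0.005,-0.035,0,0,0,0,-1],[0,0,0,0,0,0,-1],[0,0,-0.025,0,0,0,-1],[0,0,-0.025,0,0,0,-1],[0,0,-0.02,0,0,0,-1],[0,0,-0.015,0,0,0,-1],[0,0,-0.006,0,0,0,-1],[0,0,-0.003,0,0,0,-1],[0,0,0,0,0,0,-1]]
  ]
}}

```text
clock: 6.05
eef_pos: [626.2, -233.2, 105.7]
tcp_rot: [3.141, -0.0, 0.422]
contact_force: [0.3, 0.1, -1.7]
opening: 0.256
grasp_force: 59.2
```

Run:
```python
from h import *
f=snap('side','s2');print(f['s']['eef_pos'],f['s']['contact_force'])
g=snap('scene','c2')
u,v=proj(f,(625,-232,70));u2,v2=proj(g,(625,-232,70))
a=f['img'][int(v)-60:int(v)+60,int(u)-70:int(u)+70];b=g['img'][int(v2)-60:int(v2)+60,int(u2)-70:int(u2)+70]
cv2.imwrite('pics/p2.png',cv2.resize(np.hstack([a,b])[:,:,::-1],None,fx=2.8,fy=2.8))
```

```text
[ 626.21709744 -233.18745572  105.73610008] [ 0.32800577  0.05854617 -1.73538504]
```

View pics/p2.png

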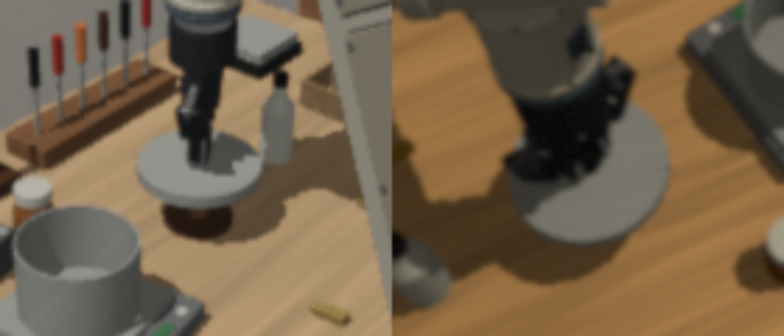

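The cover hangs level over the stand, about 4 mm above the cork. The canister is open.

>>> {"api": "send_rows", "payload": {
  "moves": [
    [[0,0,-0.001,0,0,0,-1],[0,0,-0.001,0,0,0,-1],[0,0,-0.001,0,0,0,-1],[0,0,-0.001,0,0,0,-1],[0,0,0,0,0,0,-1],[0,0,0,0,0,0,-1]]
  ]
}}

```text
clock: 6.75
eef_pos: [625.9, -233.2, 101.6]
tcp_rot: [3.142, -0.0, 0.422]
contact_force: [-2.7, 0.9, 4.4]
opening: 0.257
grasp_force: 59.7
```

Contact was felt at the expected height. Next I release and rise.

>>> {"api": "send_rows", "payload": {
  "moves": [
    [[0,0,0,0,0,0,-0.3],[0,0,0,0,0,0,0],[0,0,0,0,0,0,0.3],[0,0,0,0,0,0,0.3],[0,0,0,0,0,0,0.3],[0,0,0.01,0,0,0,0.3],[0,0,0.03,0,0,0,0.5],[0,0,0.05,0,0,0,1],[0,0,0.05,0,0,0,1],[0,0,0.05,0,0,0,1]]
  ]
}}

```text
clock: 7.75
eef_pos: [625.6, -233.1, 294.1]
tcp_rot: [3.141, -0.0, 0.422]
contact_force: [1.6, -0.7, 1.0]
opening: 1.002
grasp_force: 0.0
```

>>> {"api": "send_rows", "payload": {
  "moves": [
    [[-0.01,0.04,0.02,0,0,0,1],[-0.01,0.04,0.02,0,0,0,1],[-0.01,0.04,0.01,0,0,0,1],[-0.01,0.04,0,0,0,0,1],[-0.01,0.04,0,0,0,0,1],[-0.01,0.04,0,0,0,0,1],[-0.01,0.04,0,0,0,0,1],[-0.01,0.04,0,0,0,0,1],[-0.01,0.04,0,0,0,0,1],[0,0,0,0,0,0,1]]
  ]
}}

```text
clock: 8.75
eef_pos: [534.6, 130.7, 342.2]
tcp_rot: [-3.14, -0.001, 0.425]
contact_force: [0.4, -1.2, 1.0]
opening: 1.001
grasp_force: 0.0
```

Run:
```python
from h import *
f=snap('wrist','w3');print(f['s']['eef_pos'])
cv2.imwrite('pics/w3b.png',cv2.resize(f['img'][:,:,::-1],(800,600)))
```

```text
[534.58890234 130.73023555 342.22099715]
```

View pics/w3b.png

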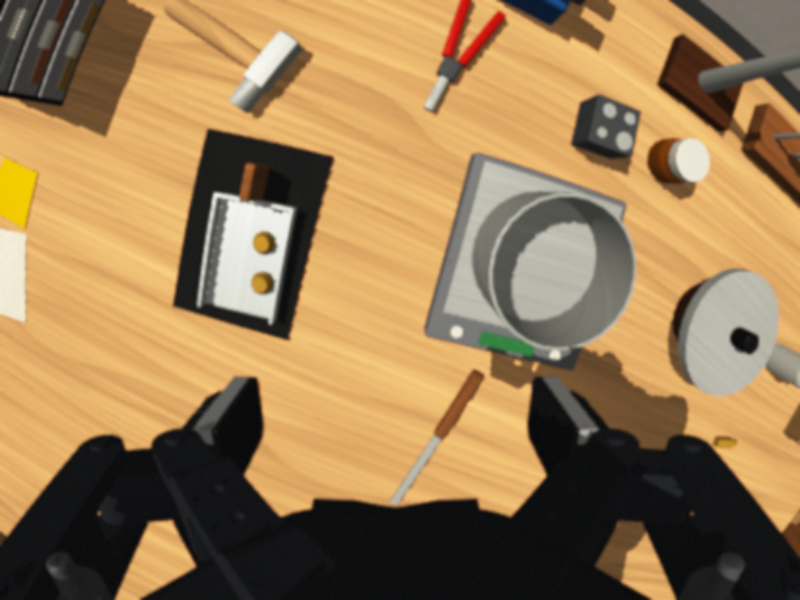

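The cover is parked on the stand. The tray rim corners are at about (215,193), (296,208), (272,324) and (200,307), with the handle at (255,180). The canister rim is centred near (563,270).

Run:
```python
from h import *
f=load('w3');k=.64
for n,p,z in[('bl',(215,193),23),('br',(296,208),23),('mr',(272,324),6),('ml',(200,307),6),('mlT',(200,307),23),('can',(725,441),7),('b0',(264,241),20),('b1',(262,281),20)]:
    print(n,plane(f,np.array(p)*k,z)[:2].round(1))
print('mat',[plane(f,np.array(p)*k,3)[:2].round(1) for p in[(208,130),(333,157),(290,338),(175,305)]])
hsv=cv2.cvtColor(f['img'],cv2.COLOR_RGB2HSV)
s=hsv[98:130:3,150:178:3]
print(s[...,0]);print(s[...,2])
# canister rim circle fit: outer top edge clicks
P=np.array([plane(f,np.array(p)*k,119)[:2] for p in[(565,194),(634,265),(600,335),(555,348),(520,330),(495,290),(500,235),(625,230)]])
A=np.c_[2*P,np.ones(len(P))];x=np.linalg.lstsq(A,(P**2).sum(1),rcond=None)[0];print('can',x[:2],np.sqrt(x[2]+x[:2]@x[:2]),np.linalg.norm(P-x[:2],axis=1))
cv2.imwrite('pics/t3.png',cv2.resize(f['img'][75:225,100:225,::-1],None,fx=4,fy=4,interpolation=cv2.INTER_CUBIC))
```

```text
bl [519.8 322.1]
br [537.4 238.1]
mr [411.8 219.8]
ml [394.9 302.5]
mlT [402.2 297.1]
can [ 498.5 -399.6]
b0 [494.2 256.3]
b1 [455.5 243.5]
mat [array([575.1, 363.5]), array([596.7, 227.5]), array([404.3, 196.5]), array([382.7, 333.1])]
[[ 8 30 30 15 20 20 45 15 45  0]
 [ 0 30 20  0 30 15 30 30  0 30]
 [30 45 10 12 12 15 13 15 30 15]
 [15 60 12 13 12 13 12 13 30 20]
 [30 30 12 13 13 13 12 14  0 30]
 [ 0 10 13 13 13 10 12  9  0  0]
 [30  7 13 13 13 12 12  8  0 20]
 [30 11 13 12 12 14 14 30  0  0]
 [15 12 13 12 12 12 13 30 15 45]
 [34 13 13 13 11 15 11  0 60 60]
 [36 19 13 14 19 14 23 40 30 30]]
[[ 31  30  30  27  29  30  30  29  30  29]
 [ 30  28  28  28  30  30  29  30  31  30]
 [ 30  30  45 111  72  40  35  30  29  29]
 [ 31  30  96 177 129  51  50  42  26  28]
 [ 31  28 119 162  91  45  45  33  14  19]
 [ 30  30 149 155  62  46  46  28  14  13]
 [ 30  39 145 141  53  47  47  21  14  14]
 [ 28  64 161 140  51  48  46  11  14  15]
 [ 29  87 161 113  49  49  40  14  16  14]
 [163 144 152  88  47  48  34  13  13  15]
 [214 183 145 115  97  74  56  40  26  15]]
can [592.81885586   7.08865977] 62.40399232889487 [62.58059303 61.72431899 63.63188445 63.70770861 60.19441618 61.41226335
 64.13825042 61.73820567]
```

View pics/t3.png

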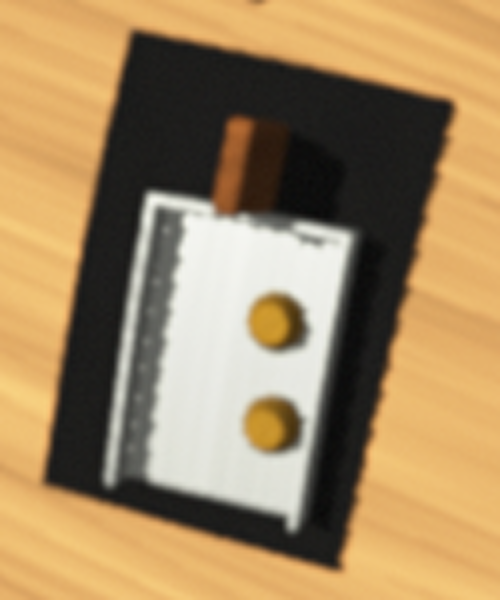

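The crop shows two buttons on the tray at (275,322) and (271,424). The handle's top face runs from (240,118) to (226,212). The rim corners are (145,193), (358,232), (295,530) and (110,487).

Run:
```python
from h import *
f=load('w3');o=np.array([100,75.])
g=lambda p,z:plane(f,np.array(p)/4+o,z)[:2]
bl,br,mr,ml=g((145,193),23),g((358,232),23),g((295,530),23),g((110,487),23)
for n,v in zip(('bl','br','mr','ml'),(bl,br,mr,ml)):print(n,v.round(1))
h1,h2=g((240,118),53),g((226,212),53)
print('handle far/near',h1,h2,'mid',(h1+h2)/2,'len',np.linalg.norm(h1-h2))
for d in(bl-ml,br-mr,h1-h2,np.array([(bl-br)[1],-(bl-br)[0]])):print('yaw',np.arctan2(d[1],d[0]),np.linalg.norm(d))
c=(bl+br+mr+ml)/4;print('tray ctr',c)
m=[g(p,3) for p in[(133,32),(452,103),(340,568),(45,485)]];print('mat',np.mean(m,0),m)
print('buttons',g((275,322),20),g((271,424),20))
```

```text
bl [519.4 324.4]
br [537.6 238. ]
mr [418.1 218. ]
ml [401.4 297.9]
handle far/near [562.6548851  289.15000056] [529.51171726 280.88472449] mid [546.08330118 285.01736253] len 34.15822540178046
yaw 0.22127982251291767 120.96076347515208
yaw 0.16646378347950677 121.21829169038568
yaw 0.2443959826574551 34.15822540178046
yaw 0.20780270928476624 88.25190938287433
tray ctr [469.12982453 269.56468641]
mat [488.66512052 280.46730284] [array([575.47065929, 363.41219178]), array([596.19355133, 227.52541444]), array([402.72703604, 197.02976425]), array([380.26923543, 333.90184088])]
buttons [492.22966059 255.89902471] [453.75336995 242.75947383]
```

>>> {"api": "send_rows", "payload": {
  "moves": [
    [[0,0,0,0.041,-0.091,0,1],[0,0,0,0.041,-0.091,0,1],[0,0,0,0.041,-0.091,0,1],[0,0,0,0.041,-0.091,0,1],[0,0,0,0,0,0,1],[0,0,0,0,0,0,1]]
  ]
}}

```text
clock: 9.4
eef_pos: [535.9, 125.9, 342.0]
tcp_rot: [-3.141, -0.398, 0.421]
contact_force: [0.1, 0.1, 0.6]
opening: 1.0
grasp_force: 0.0
```

```bash
cat > fk.py <<'E'
from h import *
from scipy.optimize import least_squares
L=[load(n)['s'] for n in('wrist0','w1','w2','s2','w3')]+[sense()]
def fk(p,q):
    a,h,l1,l2,l3,off=p
    def rz(t):return R.from_euler('z',t)
    b=q[1]+q[2]
    r=a+l1*np.sin(q[1])+l2*np.sin(b)+off*np.cos(b); z=h+l1*np.cos(q[1])+l2*np.cos(b)-off*np.sin(b)
    w=np.array([r,0,z]); M=R.from_euler('y',b)*R.from_euler('z',q[3])*R.from_euler('y',q[4])
    return rz(q[0]).apply(w+M.apply([0,0,l3]))
def err(p):return np.concatenate([fk(p,s['qpos'])-s['eef_pos'] for s in L])
if __name__=='__main__':
    s=least_squares(err,[0,400,450,450,200,0]);print(s.x,abs(s.fun).max());print(L[-1]['qpos'],L[-1]['eef_pos'],L[-1]['tcp_rot'])
    p=s.x
    for th in(45,50,55):
        t=np.radians(th);M=np.array([610,7,125]);P=M+[138*np.cos(t)-30*np.sin(t),0,138*np.sin(t)+30*np.cos(t)]
        f=lambda q:np.r_[(fk(p,[0,*q[:2],0,q[2]])-[P[0],0,P[2]])[[0,2]],300*(q.sum()-(np.pi-t))]
        r=least_squares(f,[.3,1.6,.5]);print(th,P,r.x,r.cost)
E
python3 fk.py
```

```text
[2.11264313e-01 2.99333727e+02 5.74399148e+02 4.94735772e+02
 3.30877100e+02 6.50923502e+01] 1.5021521086055527
[ 0.17130044 -0.03432768  1.94403065  0.12788614  0.84926281  1.25541093] [535.88940464 125.87945102 341.99546579] [-3.14146346 -0.39782802  0.42071687]
45 [686.36753237   7.         243.79393924] [0.22834525 2.08058792 0.04726132] 6.866245319043687e-27
50 [675.72335684   7.         249.99776144] [ 0.21261557  2.15105116 -0.0947387 ] 1.5337033719306912e-26
55 [664.57898689   7.         255.2502752 ] [ 0.20748065  2.21959485 -0.24541393] 1.6155871338926322e-27
```

```bash
cat > ik.py <<'E'
from fk import *
p=least_squares(err,[0,300,570,495,330,65]).x
def rot(q):return R.from_euler('z',q[0])*R.from_euler('y',q[1]+q[2])*R.from_euler('z',q[3])*R.from_euler('y',q[4])*R.from_euler('z',q[5])
Cs=R.concatenate([rot(s['qpos']).inv()*R.from_euler('xyz',s['tcp_rot']) for s in L]);C=Cs.mean()
def ik(P,Rt,q0):
    f=lambda q:np.r_[fk(p,q)-P,200*((rot(q)*C).inv()*Rt).as_rotvec()]
    return least_squares(f,q0)
def tool(psi,th):  # tray yaw, tilt (mouth down)
    return R.from_euler('z',psi)*R.from_euler('y',-th)*R.from_euler('x',np.pi)
def tcp(M,psi,th,d=(138,0,28)): return M+(R.from_euler('z',psi)*R.from_euler('y',-th)).apply(d)
E
python3 - <<'E'
from ik import *
print((Cs*C.inv()).magnitude().max())
can=np.array([592.5,7,0])
for psi in(.9,1.2,1.5):
    r=ik([545.5,285,34],tool(.2,0),[.48,.4,1.8,0,.9,1.85]);q=r.x;print('grasp',q.round(2),r.cost)
    u=np.array([np.cos(psi),np.sin(psi),0]);M=can+15*u
    for th in np.radians([0,10,20,30,40,50,55]):
        z=166-42*min(1,th/.6)
        r=ik(tcp(M+[0,0,z],psi,th),tool(psi,th),q);print(psi,round(np.degrees(th)),tcp(M+[0,0,z],psi,th).round(0),r.x.round(2),round(r.cost,3));q=r.x
E
```

```text
7.595567463300217e-16
grasp [ 0.48  0.6   1.79 -0.    0.75  1.85] 7.595436542427602e-26
0.9 0 [688. 127. 194.] [ 0.18  0.51  1.51 -0.    1.12  0.85] 0.0
0.9 10 [683. 121. 205.] [0.12 0.44 1.62 0.15 0.97 0.71] 0.0
0.9 20 [676. 113. 215.] [0.04 0.38 1.72 0.36 0.84 0.5 ] 0.0
0.9 30 [667. 101. 223.] [-0.05  0.34  1.83  0.63  0.76  0.2 ] 0.0
0.9 40 [656.  87. 234.] [-0.15  0.32  1.92  0.94  0.76 -0.14] 0.0
0.9 50 [644.  71. 248.] [-0.26  0.32  1.99  1.21  0.85 -0.46] 0.0
0.9 55 [637.  63. 253.] [-0.31  0.34  2.03  1.32  0.91 -0.59] 0.0
grasp [ 0.48  0.6   1.79 -0.    0.75  1.85] 7.595436542427602e-26
1.2 0 [648. 150. 194.] [ 0.23  0.46  1.59 -0.    1.09  0.6 ] 0.0
1.2 10 [645. 143. 205.] [0.14 0.41 1.66 0.18 0.99 0.42] 0.0
1.2 20 [641. 133. 215.] [0.05 0.37 1.73 0.4  0.93 0.19] 0.0
1.2 30 [636. 119. 223.] [-0.06  0.36  1.8   0.64  0.92 -0.07] 0.0
1.2 40 [630. 103. 234.] [-0.17  0.36  1.85  0.87  0.97 -0.32] 0.0
1.2 50 [622.  84. 248.] [-0.28  0.39  1.89  1.04  1.08 -0.54] 0.0
1.2 55 [618.  73. 253.] [-0.33  0.41  1.9   1.12  1.15 -0.63] 0.0
grasp [ 0.48  0.6   1.79 -0.    0.75  1.85] 7.595436542427602e-26
1.5 0 [603. 160. 194.] [ 0.26  0.41  1.68 -0.    1.05  0.33] 0.0
1.5 10 [603. 153. 205.] [0.16 0.37 1.72 0.2  1.02 0.13] 0.0
1.5 20 [602. 142. 215.] [ 0.05  0.36  1.75  0.41  1.03 -0.09] 0.0
1.5 30 [601. 127. 223.] [-0.06  0.38  1.77  0.6   1.08 -0.31] 0.0
1.5 40 [600. 109. 234.] [-0.17  0.41  1.78  0.77  1.17 -0.49] 0.0
1.5 50 [598.  89. 248.] [-0.28  0.45  1.78  0.89  1.3  -0.64] 0.0
1.5 55 [598.  78. 253.] [-0.32  0.49  1.77  0.95  1.36 -0.7 ] 0.0
```

>>> {"api": "send_rows", "payload": {
  "moves": [
    [[0.001,0.016,-0.015,-0.041,0.091,0,1],[0.001,0.016,-0.015,-0.041,0.091,0,1],[0.001,0.016,-0.015,-0.041,0.091,0,1],[0.001,0.016,-0.015,-0.041,0.091,0,1],[0.001,0.016,-0.015,0,0,-0.055,1],[0.001,0.016,-0.015,0,0,-0.055,1],[0.001,0.016,-0.015,0,0,-0.055,1],[0.001,0.016,-0.015,0,0,-0.055,1],[0.001,0.016,-0.01,0,0,0,1],[0.001,0.015,-0.01,0,0,0,1]]
  ]
}}

```text
clock: 10.4
eef_pos: [546.7, 287.0, 200.7]
tcp_rot: [3.141, 0.001, 0.203]
contact_force: [-0.1, -0.4, -0.2]
opening: 0.999
grasp_force: 0.0
```

Run:
```python
from h import *
f=snap('wrist','w4');s=f['s'];print(s['eef_pos'],s['tcp_rot'],f['img'].shape)
cv2.imwrite('pics/w4b.png',cv2.resize(f['img'][:,:,::-1],(800,600)))
c,a=np.array([469.1,269.5]),.2
u=np.array([np.cos(a),np.sin(a)]);v=np.array([-u[1],u[0]])
for n,x,y,z in[('mouth+',-60,42,23),('mouth-',-60,-42,23),('bl',60,42,23),('br',60,-42,23),('h far',96,0,53),('h near',60,0,53)]:
    print(n,(np.array(proj(f,[*(c+x*u+y*v),z]))/.64).round(0))
```

```text
[546.66408198 286.98554763 200.65962154] [3.14079288e+00 7.63734747e-04 2.03337835e-01] (384, 512, 3)
mouth+ [343. 462.]
mouth- [451. 462.]
bl [336. 313.]
br [460. 313.]
h far [399. 269.]
h near [398. 326.]
```

View pics/w4b.png

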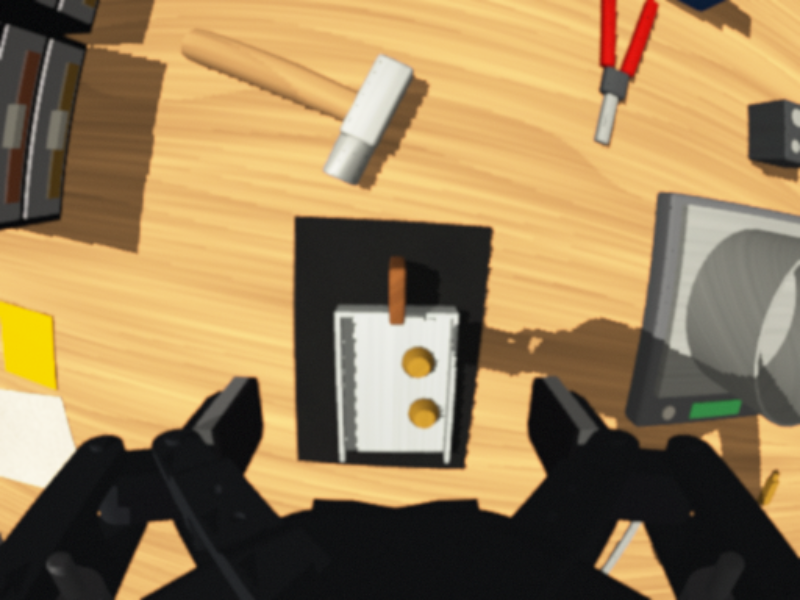

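The picture agrees with the estimate: the handle runs from (398,260) to (398,323), in line with the gripper. I descend and grip.

>>> {"api": "send_rows", "payload": {
  "moves": [
    [[0,-0.002,-0.03,0,0,0,1],[0,0,-0.03,0,0,0,1],[0,0,-0.03,0,0,0,1],[0,0,-0.03,0,0,0,1],[0,0,-0.025,0,0,0,0.6],[0,0,-0.015,0,0,0,0.3],[0,0,-0.006,0,0,0,0],[0,0,0,0,0,0,-0.3],[0,0,0,0,0,0,-0.6],[0,0,0,0,0,0,-1]]
  ],
  "grip_force": 100
}}

```text
clock: 11.45
eef_pos: [546.9, 284.3, 36.8]
tcp_rot: [-3.141, -0.002, 0.202]
contact_force: [0.1, 0.0, -0.5]
opening: 0.098
grasp_force: 97.3
```

>>> {"api": "send_rows", "payload": {
  "moves": [
    [[0,0,0,0,0,0,-1],[0,0,0,0,0,0,-1],[0,0,0,0,0,0,-1],[0,0,0,0,0,0,-1],[0,0,0,0,0,0,-1],[0,0,0,0,0,0,-1]]
  ]
}}

```text
clock: 12.05
eef_pos: [546.9, 284.3, 36.8]
tcp_rot: [-3.141, -0.002, 0.202]
contact_force: [0.4, 0.4, 7.4]
opening: 0.102
grasp_force: 98.1
```

>>> {"api": "send_rows", "payload": {
  "moves": [
    [[0,0,0.005,0,0,0,-1],[0,0,0.01,0,0,0,-1],[0,0,0.015,0,0,0,-1],[0,0,0.02,0,0,0,-1],[0,0,0.025,0,0,0,-1],[0,0,0.025,0,0,0,-1],[0,0,0.025,0,0,0,-1],[0,0,0.02,0,0,0,-1],[0,0,0.015,0,0,0,-1],[0,0,0,0,0,0,-1]]
  ]
}}

```text
clock: 13.05
eef_pos: [547.0, 284.4, 198.2]
tcp_rot: [-3.14, -0.004, 0.202]
contact_force: [-0.6, 0.4, -2.1]
opening: 0.106
grasp_force: 97.4
```

Run:
```python
from h import *
f=snap('wrist','w5');s=f['s'];print(s['eef_pos'],s['wrist_torque'],s['contact_force'])
g=snap('side','s5');u,v=map(int,proj(g,(500,280,165)))
b=g['img'][max(0,v-90):v+90,max(0,u-120):u+120]
cv2.imwrite('pics/p5.png',np.hstack([cv2.resize(f['img'],(480,360)),cv2.resize(b,(320,360))])[:,:,::-1])
```

```text
[546.99444873 284.35208684 198.19800034] [ 0.02610864 -0.063501    0.00561506] [-0.59394906  0.43101649 -2.1423152 ]
```

View pics/p5.png

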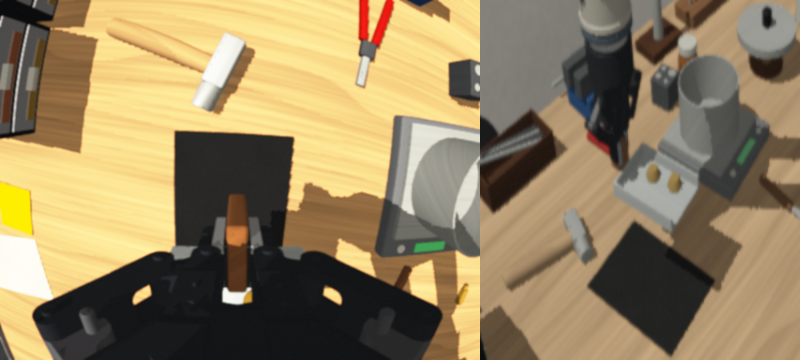

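The tray hangs level with both buttons on it. I swing it round to yaw π/2, mouth over the canister.

>>> {"api": "send_rows", "payload": {
  "moves": [
    [[0.002,-0.006,0,0,0,0.04,-1],[0.002,-0.006,0,0,0,0.068,-1],[0.002,-0.006,0,0,0,0.07,-1],[0.002,-0.006,0,0,0,0.07,-1],[0.002,-0.006,0,0,0,0.07,-1],[0.002,-0.006,0,0,0,0.07,-1],[0.002,-0.006,0,0,0,0.07,-1],[0.002,-0.006,0,0,0,0.07,-1],[0.002,-0.006,0,0,0,0.07,-1],[0.002,-0.006,0,0,0,0.07,-1]]
  ]
}}

```text
clock: 14.15
eef_pos: [565.1, 223.2, 193.5]
tcp_rot: [-3.14, 0.002, 0.873]
contact_force: [0.0, -0.1, -0.9]
opening: 0.101
grasp_force: 97.5
```

>>> {"api": "send_rows", "payload": {
  "moves": [
    [[0.003,-0.006,0,0,0,0.07,-1],[0.003,-0.006,0,0,0,0.07,-1],[0.003,-0.006,0,0,0,0.07,-1],[0.003,-0.006,0,0,0,0.07,-1],[0.003,-0.006,0,0,0,0.07,-1],[0.003,-0.006,0,0,0,0.07,-1],[0.003,-0.006,0,0,0,0.07,-1],[0.003,-0.008,0,0,0,0.07,-1],[0.002,-0.008,0,0,0,0.07,-1],[0,-0.005,0,0,0,0.07,-1]]
  ]
}}

```text
clock: 15.15
eef_pos: [591.2, 160.0, 193.5]
tcp_rot: [-3.139, 0.001, 1.572]
contact_force: [-0.2, 0.0, -2.0]
opening: 0.101
grasp_force: 97.5
```

Run:
```python
from ik import *
f=snap('scene','c6');s=f['s'];print(s['eef_pos'],s['tcp_rot'],s['qpos'])
u,v=map(int,proj(f,(592,60,150)))
g=snap('side','s6');a,b=map(int,proj(g,(592,60,150)))
cv2.imwrite('pics/p6.png',cv2.resize(np.hstack([f['img'][v-85:v+85,u-90:u+90],g['img'][b-85:b+85,a-90:a+90]]),None,fx=2.2,fy=2.2)[:,:,::-1])
# tilt plan: mouth M(y,z) per tilt
q=s['qpos'];pp=None
for i in range(0,14):
    th=.07*i;z=167-43*min(1,th/.56)
    P=tcp(np.array([592.5,22,z]),np.pi/2,th,(139,0,31));r=ik(P,tool(np.pi/2,th),q)
    print(i,P.round(1),None if pp is None else (P-pp).round(1),r.x.round(2),abs(r.x-q).max().round(2));q=r.x;pp=P
```

```text
[591.15382965 160.04345429 193.49281378] [-3.13880646e+00  7.63737359e-04  1.57236248e+00] [ 2.61954453e-01  3.90572216e-01  1.70963560e+00 -2.39046471e-05
  1.04427374e+00  2.60401407e-01]
0 [592.5 161.  198. ] None [ 0.27  0.39  1.71 -0.    1.05  0.27] 0.01
1 [592.5 158.5 202.3] [ 0.  -2.5  4.3] [0.2  0.37 1.72 0.08 1.04 0.16] 0.1
2 [592.5 155.3 206.3] [ 0.  -3.2  4.1] [0.13 0.36 1.74 0.16 1.03 0.05] 0.11
3 [592.5 151.5 210.2] [ 0.  -3.8  3.8] [ 0.07  0.36  1.75  0.24  1.04 -0.06] 0.11
4 [592.5 147.  213.7] [ 0.  -4.5  3.5] [-0.    0.36  1.76  0.32  1.05 -0.17] 0.11
5 [592.5 141.9 216.9] [ 0.  -5.1  3.2] [-0.07  0.37  1.76  0.4   1.07 -0.28] 0.11
6 [592.5 136.3 219.7] [ 0.  -5.7  2.8] [-0.14  0.39  1.76  0.47  1.1  -0.38] 0.1
7 [592.5 130.1 222.1] [ 0.  -6.2  2.4] [-0.21  0.42  1.76  0.53  1.14 -0.48] 0.1
8 [592.5 123.3 224.1] [ 0.  -6.8  2. ] [-0.27  0.45  1.75  0.59  1.18 -0.56] 0.09
9 [592.5 116.1 230.9] [ 0.  -7.2  6.8] [-0.33  0.49  1.73  0.63  1.23 -0.64] 0.07
10 [592.5 108.3 237.3] [ 0.  -7.7  6.3] [-0.38  0.52  1.71  0.67  1.29 -0.7 ] 0.07
11 [592.5 100.2 243. ] [ 0.  -8.1  5.8] [-0.44  0.57  1.68  0.7   1.35 -0.76] 0.06
12 [592.5  91.7 248.2] [ 0.  -8.5  5.2] [-0.48  0.62  1.65  0.73  1.4  -0.81] 0.06
13 [592.5  82.8 252.8] [ 0.  -8.9  4.6] [-0.53  0.67  1.62  0.76  1.46 -0.86] 0.06
```

View pics/p6.png

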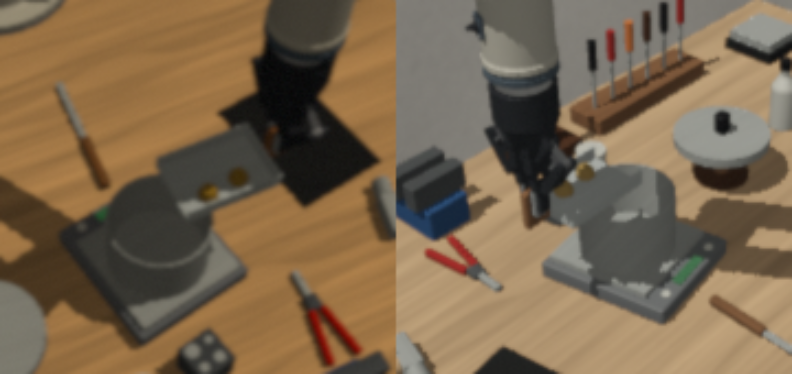

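Both buttons are on the tray and the mouth overlaps the canister. I tilt about the mouth.

>>> {"api": "send_rows", "payload": {
  "moves": [
    [[-0.001,-0.0025,0.005,0.07,0,0,-1],[-0.001,-0.003,0.005,0.07,0,0,-1],[-0.001,-0.004,0.004,0.07,0,0,-1],[-0.001,-0.0045,0.004,0.07,0,0,-1],[-0.001,-0.005,0.004,0.07,0,0,-1],[-0.001,-0.0055,0.003,0.07,0,0,-1],[-0.001,-0.006,0.003,0.07,0,0,-1],[-0.001,-0.007,0.002,0.07,0,0,-1],[0,-0.007,0.006,0.07,0,0,-1],[0,-0.008,0.006,0.07,0,0,-1]]
  ]
}}

```text
clock: 16.25
eef_pos: [583.5, 108.2, 236.7]
tcp_rot: [-3.137, -0.703, 1.565]
contact_force: [-0.1, -0.1, -1.5]
opening: 0.106
grasp_force: 97.5
```

>>> {"api": "send_rows", "payload": {
  "moves": [
    [[0,-0.008,0.006,0.07,0,0,-1],[0,-0.0085,0.005,0.07,0,0,-1],[0,-0.009,0.005,0.07,0,0,-1],[0,0,0,0,0,0,-1],[0,0,0,0,0,0,-1],[0,0,0,0,0,0,-1],[0,0,0,0,0,0,-1]]
  ]
}}

```text
clock: 16.95
eef_pos: [583.7, 83.6, 253.4]
tcp_rot: [-3.14, -0.909, 1.57]
contact_force: [0.2, 0.1, -1.4]
opening: 0.1
grasp_force: 97.8
```

Run:
```python
from ik import *
f=snap('scene','c7');s=f['s'];print(s['clock'],s['eef_pos'],s['tcp_rot'],s['contact_force'])
M=s['eef_pos']-(R.from_euler('z',np.pi/2)*R.from_euler('y',-.91)).apply([139,0,31]);print('mouth',M)
u,v=map(int,proj(f,(592,60,150)))
g=snap('side','s7');a,b=map(int,proj(g,(592,60,150)))
cv2.imwrite('pics/p7.png',cv2.resize(np.hstack([f['img'][v-85:v+85,u-90:u+90],g['img'][b-85:b+85,a-90:a+90]]),None,fx=2.2,fy=2.2)[:,:,::-1])
```

```text
16.95 [583.74665975  83.58005833 253.42442388] [-3.14017231 -0.90906616  1.56990633] [ 0.24580433  0.10986682 -1.41691214]
mouth [583.74665975  22.74401508 124.65728583]
```

View pics/p7.png

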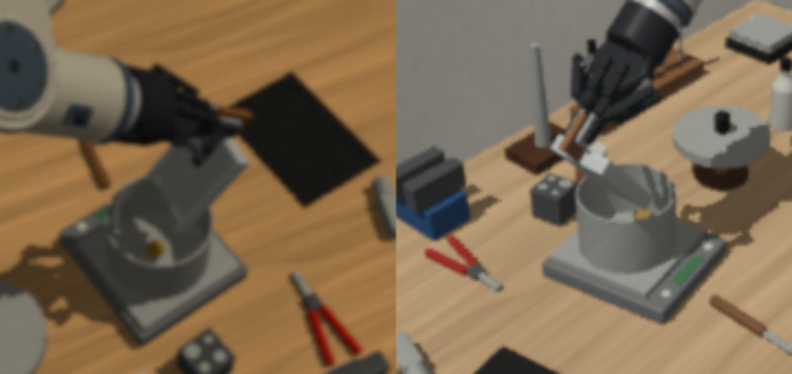

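The scene view shows a button on the canister floor at (155,248). The side view shows something brown at (642,215), near the mouth, which I check.

Run:
```python
from ik import *
g=load('s7');f=load('c7');a,b=map(int,proj(g,(592,60,150)));u,v=map(int,proj(f,(592,60,150)))
def mask(h,x0,y0):
    hs=cv2.cvtColor(h['img'],cv2.COLOR_RGB2HSV)[y0:y0+170,x0:x0+180]
    m=((hs[...,0]>12)&(hs[...,0]<28)&(hs[...,1]>130)&(hs[...,2]>60)).astype(np.uint8)
    n,l,st,c=cv2.connectedComponentsWithStats(m);return [(c[i]+[x0,y0],st[i,4]) for i in range(1,n) if 4<st[i,4]<300]
p=np.array([a-90,b-85])+np.array([642-396,215])/2.2
for z in(44,60,80,100,119,125,132):print(z,plane(g,p,z).round(0))
p2=np.array([u-90,v-85])+np.array([155,248])/2.2
print('scene',plane(f,p2,45),plane(f,p2,119))
print('rim near in side',[(proj(g,(592.5+65*np.cos(t),7+65*np.sin(t),119))-p).round(0) for t in np.radians([90,120,150,180])], 'mouth corners',[(proj(g,(583.7+d,22.7,125))-p).round(0) for d in(-42,42)])
```

```text
44 [606. -39.  44.]
60 [592. -23.  60.]
80 [575.  -4.  80.]
100 [557.  14. 100.]
119 [540.  32. 119.]
125 [535.  38. 125.]
132 [529.  45. 132.]
scene [590.82714406   4.83682378  45.        ] [627.61626953 -14.73211169 119.        ]
rim near in side [array([-24.,  -1.]), array([-13.,   2.]), array([-1.,  2.]), array([10., -2.])] mouth corners [array([ 2., -4.]), array([-20., -15.])]
```

Both rays are consistent with buttons on the canister floor, at (591,5) and (606,-39). I untilt and carry the tray back.

>>> {"api": "send_rows", "payload": {
  "moves": [
    [[0,0.009,0.003,-0.07,0,0,-1],[0,0.0085,-0.005,-0.07,0,0,-1],[0,0.008,-0.006,-0.07,0,0,-1],[0,0.008,-0.006,-0.07,0,0,-1],[0,0.007,-0.006,-0.07,0,0,-1],[0.001,0.007,-0.002,-0.07,0,0,-1],[0.001,0.006,-0.003,-0.07,0,0,-1],[0.001,0.0055,-0.003,-0.07,0,0,-1],[0.001,0.005,-0.004,-0.07,0,0,-1],[0.001,0.0045,-0.004,-0.07,0,0,-1]]
  ]
}}

```text
clock: 18.05
eef_pos: [588.9, 152.0, 217.9]
tcp_rot: [3.14, -0.208, 1.57]
contact_force: [0.4, 0.6, -1.8]
opening: 0.095
grasp_force: 97.6
```

>>> {"api": "send_rows", "payload": {
  "moves": [
    [[0.001,0.004,-0.004,-0.07,0,0,-1],[0.001,0.003,-0.005,-0.07,0,0,-1],[0.001,0.0025,-0.005,-0.07,0,0,-1],[-0.003,0.009,0,0,0,-0.1,-1],[-0.003,0.009,0,0,0,-0.1,-1],[-0.003,0.009,0,0,0,-0.1,-1],[-0.003,0.009,0,0,0,-0.1,-1],[-0.003,0.009,0,0,0,-0.1,-1],[-0.003,0.009,0,0,0,-0.1,-1],[-0.003,0.009,0,0,0,-0.1,-1]]
  ]
}}

```text
clock: 19.05
eef_pos: [570.4, 224.6, 203.6]
tcp_rot: [-3.141, -0.0, 0.866]
contact_force: [0.2, 0.3, -0.3]
opening: 0.096
grasp_force: 97.5
```

>>> {"api": "send_rows", "payload": {
  "moves": [
    [[-0.003,0.009,0,0,0,-0.1,-1],[-0.003,0.009,0,0,0,-0.1,-1],[-0.003,0.009,0,0,0,-0.1,-1],[-0.003,0.009,0,0,0,-0.1,-1],[-0.003,0.009,0,0,0,-0.1,-1],[-0.003,0.009,0,0,0,-0.1,-1],[-0.003,0.009,0,0,0,-0.1,-1],[0,0.004,0,0,0,-0.01,-1],[0,0,0,0,0,0,-1],[0,0,0,0,0,0,-1]]
  ]
}}

```text
clock: 20.05
eef_pos: [549.9, 290.7, 203.4]
tcp_rot: [3.142, -0.0, 0.162]
contact_force: [0.0, 0.4, -1.7]
opening: 0.102
grasp_force: 97.5
```

Run:
```python
from h import *
f=snap('wrist','w8');s=f['s'];print(s['clock'],s['eef_pos'],s['tcp_rot'],s['contact_force'])
g=snap('scene','c8');u,v=map(int,proj(g,(592,7,110)));a,b=map(int,proj(g,(480,280,165)))
A=cv2.resize(g['img'][v-60:v+60,u-60:u+60],(400,400));B=cv2.resize(g['img'][b-60:b+60,a-60:a+60],(400,400))
cv2.imwrite('pics/p8.png',np.hstack([A,B])[:,:,::-1])
```

```text
20.05 [549.8792976  290.71629405 203.36303222] [ 3.14154635e+00 -1.22223272e-04  1.62198381e-01] [ 0.01714533  0.3797952  -1.73040619]
```

View pics/p8.png

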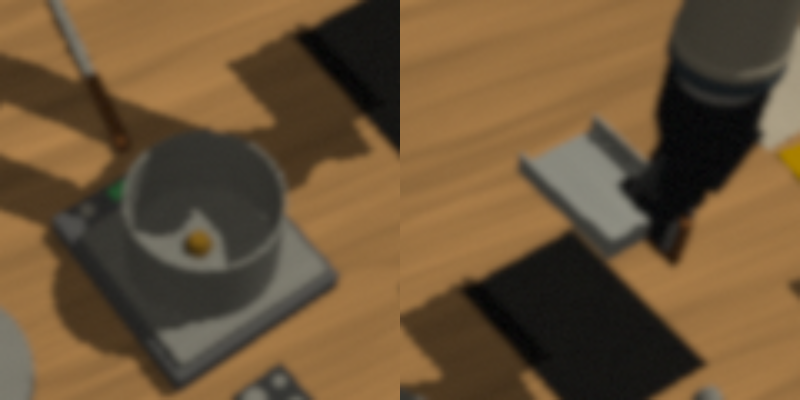

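The tray is empty. One button shows at (198,242) in the canister, and the other is likely hidden by the wall. I lower the tray.

>>> {"api": "send_rows", "payload": {
  "moves": [
    [[0,0,-0.03,0,0,0,-1],[0,0,-0.03,0,0,0,-1],[0,0,-0.03,0,0,0,-1],[0,0,-0.03,0,0,0,-1],[0,0,-0.02,0,0,0,-1],[0,0,-0.012,0,0,0,-1],[0,0,-0.006,0,0,0,-1],[0,0,-0.004,0,0,0,-1],[0,0,0,0,0,0,-1],[0,0,0,0,0,0,-1]]
  ]
}}

```text
clock: 21.15
eef_pos: [550.4, 291.0, 42.2]
tcp_rot: [-3.141, -0.001, 0.16]
contact_force: [0.1, 0.2, -1.2]
opening: 0.101
grasp_force: 97.6
```

>>> {"api": "send_rows", "payload": {
  "moves": [
    [[0,0,-0.001,0,0,0,-1],[0,0,-0.001,0,0,0,-1],[0,0,-0.001,0,0,0,-1],[0,0,0,0,0,0,-1],[0,0,0,0,0,0,-1]]
  ]
}}

```text
clock: 21.65
eef_pos: [549.8, 290.8, 38.3]
tcp_rot: [3.142, 0.0, 0.16]
contact_force: [-0.2, 0.2, -0.1]
opening: 0.101
grasp_force: 97.6
```

>>> {"api": "send_rows", "payload": {
  "moves": [
    [[0,0,-0.001,0,0,0,-1],[0,0,-0.001,0,0,0,-1],[0,0,0,0,0,0,-1],[0,0,0,0,0,0,-1]]
  ]
}}

```text
clock: 22.05
eef_pos: [549.9, 290.8, 36.8]
tcp_rot: [-3.142, -0.0, 0.16]
contact_force: [-2.0, -1.6, 5.4]
opening: 0.102
grasp_force: 98.8
```

>>> {"api": "send_rows", "payload": {
  "moves": [
    [[0,0,0,0,0,0,-0.7],[0,0,0,0,0,0,-0.4],[0,0,0,0,0,0,0],[0,0,0,0,0,0,0.3],[0,0,0,0,0,0,0.5],[0,0,0.02,0,0,0,0.5],[0,0,0.04,0,0,0,0.5],[0,0,0.05,0,0,0,0.5],[0,0,0.05,0,0,0,1],[0,0,0.05,0,0,0,1]]
  ]
}}

```text
clock: 23.05
eef_pos: [549.5, 290.6, 248.2]
tcp_rot: [3.142, 0.0, 0.16]
contact_force: [1.2, 1.1, 0.1]
opening: 0.997
grasp_force: 0.0
```

>>> {"api": "send_rows", "payload": {
  "moves": [
    [[-0.005,-0.04,0.02,0,0,0,1],[-0.005,-0.04,0.02,0,0,0,1],[-0.005,-0.04,0.02,0,0,0,1],[-0.005,-0.04,0.02,0,0,0,1],[-0.005,-0.04,0.01,0,0,0,1],[-0.005,-0.04,0,0,0,0,1],[-0.005,-0.04,0,0,0,0,1],[-0.005,-0.04,0,0,0,0,1],[0,-0.02,0,0,0,0,1],[0,0,0,0,0,0,1]]
  ]
}}

```text
clock: 24.05
eef_pos: [509.6, -51.5, 336.4]
tcp_rot: [3.141, -0.0, 0.157]
contact_force: [1.1, 0.5, 0.2]
opening: 0.999
grasp_force: 0.0
```

Run:
```python
from h import *
f=snap('wrist','w9');s=f['s'];print(s['clock'],s['eef_pos'],s['tcp_rot'])
cv2.imwrite('pics/w9b.png',cv2.resize(f['img'][:,:,::-1],(800,600)))
```

```text
24.05 [509.55282737 -51.50575902 336.3649199 ] [ 3.14092924e+00 -7.61674272e-05  1.56819750e-01]
```

View pics/w9b.png

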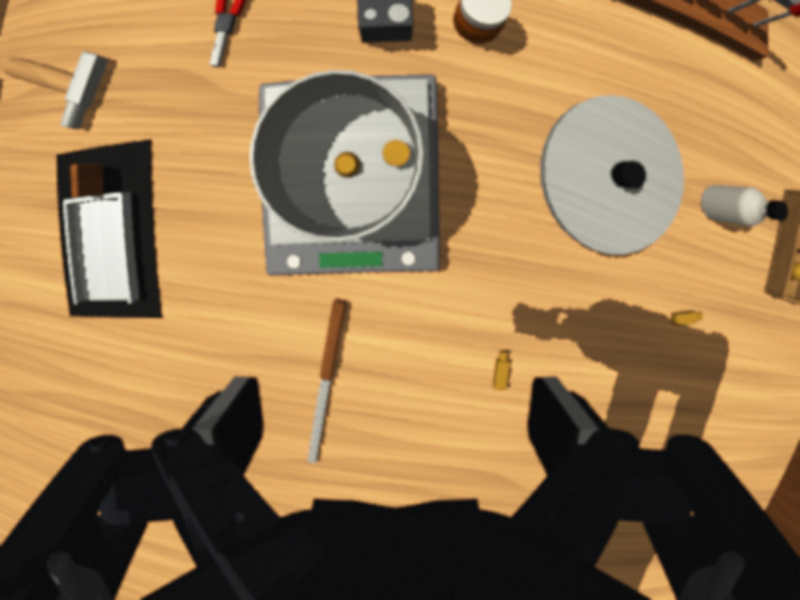

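Both buttons are in the canister, at (346,163) and (397,152). The tray lies on the mat and the cover is parked. The offcuts are at (502,372) and (687,318).

```bash
cat > off.py <<'E'
from h import *
def offs(f,guess,r=22):
    hs=cv2.cvtColor(f['img'],cv2.COLOR_RGB2HSV)
    u,v=map(int,guess);out=[]
    sub=hs[v-r:v+r,u-r:u+r].astype(int)
    m=((sub[...,0]>=19)&(sub[...,0]<=32)&(sub[...,1]>150)).astype(np.uint8)
    n,l,st,c=cv2.connectedComponentsWithStats(m)
    k=1+np.argmax(st[1:,4]);ys,xs=np.where(l==k)
    P=np.array([plane(f,(x+u-r,y+v-r),10)[:2] for x,y in zip(xs,ys)],np.float32)
    (cx,cy),(w,h),a=cv2.minAreaRect(P)
    e=np.linalg.svd(P-P.mean(0),full_matrices=False)[2][0]
    print('n',len(P),'ctr',cx,cy,'mean',P.mean(0),'size',w,h,'axis yaw',np.arctan2(e[1],e[0]))
E
python3 - <<'E'
from off import *
f=load('w9')
for g in[(502,372),(687,318)]:
    u,v=np.array(g)*.64
    print(cv2.cvtColor(f['img'],cv2.COLOR_RGB2HSV)[int(v),int(u)],cv2.cvtColor(f['img'],cv2.COLOR_RGB2HSV)[int(v)-14,int(u)])
    offs(f,(u,v))
for n,g in[('stub0',(504,353)),('end0',(501,388)),('e1l',(674,322)),('e1r',(700,315))]:print(n,plane(f,np.array(g)*.64,7))
E
```

```text
[ 20 197 194] [ 17 169 142]
n 171 ctr 405.1778259277344 -183.36434936523438 mean [ 403.69446 -183.29762] size 41.87051010131836 13.872302055358887 axis yaw -3.0085082
[ 20 199 190] [ 16 140 216]
n 120 ctr 496.6996154785156 -399.5396423339844 mean [ 497.228  -398.1365] size 13.332610130310059 45.64089584350586 axis yaw -1.3533823
stub0 [ 423.37735443 -182.34264534    7.        ]
end0 [ 382.91741946 -188.74099008    7.        ]
e1l [ 488.58409604 -384.21121435    7.        ]
e1r [ 502.87587353 -421.38738549    7.        ]
```

>>> {"api": "send_rows", "payload": {
  "moves": [
    [[-0.011,-0.013,-0.022,0,0,-0.004,1],[-0.011,-0.013,-0.022,0,0,-0.004,1],[-0.011,-0.013,-0.022,0,0,-0.004,1],[-0.011,-0.013,-0.022,0,0,-0.004,1],[-0.011,-0.013,-0.022,0,0,-0.004,1],[-0.011,-0.013,-0.022,0,0,0,1],[-0.011,-0.013,-0.022,0,0,0,1],[-0.011,-0.013,-0.022,0,0,0,1],[-0.011,-0.014,-0.022,0,0,0,1],[-0.008,-0.014,-0.022,0,0,0,1]]
  ]
}}

```text
clock: 25.1
eef_pos: [402.7, -180.6, 115.5]
tcp_rot: [-3.141, -0.0, 0.141]
contact_force: [0.0, -0.7, -1.1]
opening: 1.0
grasp_force: 0.0
```

Run:
```python
from off import *
f=snap('wrist','w10');print(f['s']['eef_pos'],f['s']['tcp_rot'])
p=proj(f,(405,-183.4,10));print(p);offs(f,p,30)
```

```text
[ 402.69539212 -180.59282395  115.53192224] [-3.14134237e+00 -2.14419032e-04  1.40889636e-01]
(np.float64(257.3052917353567), np.float64(199.0735677978789))
n 744 ctr 404.9474182128906 -183.23924255371094 mean [ 404.18158 -183.34967] size 42.62566375732422 13.023279190063477 axis yaw -3.0413415
```

>>> {"api": "send_rows", "payload": {
  "moves": [
    [[0,-0.003,-0.02,0,0,-0.03,0.5],[0,0,-0.03,0,0,0,0.3],[0,0,-0.025,0,0,0,0.2],[0,0,-0.015,0,0,0,0.2],[0,0,-0.004,0,0,0,0.2],[0,0,0,0,0,0,-0.2],[0,0,0,0,0,0,-0.6],[0,0,0,0,0,0,-1],[0,0,0,0,0,0,-1],[0,0,0,0,0,0,-1]]
  ],
  "grip_force": 60
}}

```text
clock: 26.15
eef_pos: [403.7, -184.3, 23.4]
tcp_rot: [3.141, -0.002, 0.11]
contact_force: [0.0, 3.0, 7.3]
opening: 0.139
grasp_force: 58.9
```

>>> {"api": "send_rows", "payload": {
  "moves": [
    [[0,0,0,0,0,0,-1],[0,0,0,0,0,0,-1],[0,0,0,0,0,0,-1]]
  ]
}}

```text
clock: 26.45
eef_pos: [403.7, -184.3, 23.4]
tcp_rot: [3.141, -0.002, 0.109]
contact_force: [-0.1, 3.3, 6.2]
opening: 0.14
grasp_force: 58.9
```

>>> {"api": "send_rows", "payload": {
  "moves": [
    [[0,0,0.01,0,0,0,-1],[0,0,0.03,0,0,0,-1],[0,0,0.04,0,0,0,-1],[0,0,0.045,0,0,0,-1],[0.02,0.022,0.035,0,0,0,-1],[0.03,0.03,0,0,0,0,-1],[0.03,0.03,0,0,0,0,-1],[0.03,0.03,0,0,0,0,-1],[0.03,0.03,0,0,0,0,-1],[0.03,0.03,0,0,0,0,-1]]
  ]
}}

```text
clock: 27.45
eef_pos: [573.8, -10.8, 183.6]
tcp_rot: [3.141, -0.001, 0.11]
contact_force: [-0.5, -0.1, -0.8]
opening: 0.138
grasp_force: 58.8
```

>>> {"api": "send_rows", "payload": {
  "moves": [
    [[0.015,0.023,0,0,0,0,-1],[0,0,-0.02,0,0,0,-1],[0,0,-0.03,0,0,0,-1],[0,0,-0.02,0,0,0,-1],[0,0,0,0,0,0,-0.7],[0,0,0,0,0,0,-0.4],[0,0,0,0,0,0,-0.2],[0,0,0,0,0,0,-0.2],[0,0,0.03,0,0,0,-0.2],[0,0,0.05,0,0,0,-0.2]]
  ]
}}

```text
clock: 28.45
eef_pos: [585.9, 10.6, 191.2]
tcp_rot: [-3.141, 0.005, 0.11]
contact_force: [0.9, -0.0, -1.1]
opening: 0.402
grasp_force: 0.0
```

Run:
```python
from off import *
f=snap('wrist','w11');print(f['s']['clock'],f['s']['eef_pos'],f['s']['tcp_rot'],f['s']['opening'])
g=snap('side','s11');p=proj(g,(498,-400,8));print(p)
try: offs(g,p,20)
except Exception as e: print(e)
```

```text
28.45 [585.9399831   10.62711667 191.22376369] [-3.1411039   0.00518187  0.10963326] 0.4015609499888411
[341.62033367 156.51716144]
attempt to get argmax of an empty sequence
```

>>> {"api": "send_rows", "payload": {
  "moves": [
    [[0,0,0.04,0,0,0,0.2],[-0.006,-0.029,0,0,0,0.12,1],[-0.006,-0.029,0,0,0,0.12,1],[-0.006,-0.029,0,0,0,0.12,1],[-0.006,-0.029,0,0,0,0.12,1],[-0.006,-0.029,0,0,0,0.12,1],[-0.006,-0.029,0,0,0,0.12,1],[-0.006,-0.029,0,0,0,0.12,1],[-0.006,-0.029,0,0,0,0.12,1],[-0.006,-0.029,0,0,0,0.12,1]]
  ]
}}

```text
clock: 29.55
eef_pos: [533.7, -251.5, 233.1]
tcp_rot: [3.14, 0.0, 1.195]
contact_force: [0.6, 0.5, 0.1]
opening: 1.0
grasp_force: 0.0
```

>>> {"api": "send_rows", "payload": {
  "moves": [
    [[-0.006,-0.029,0,0,0,0.12,1],[-0.006,-0.029,0,0,0,0.12,1],[-0.006,-0.029,0,0,0,0.12,1],[-0.008,-0.03,0,0,0,0.12,1],[-0.009,-0.031,-0.02,0,0,0.12,1],[0,0,-0.04,0,0,0,1],[0,0,-0.03,0,0,0,1],[0,0,0,0,0,0,1]]
  ]
}}

```text
clock: 30.35
eef_pos: [496.5, -396.9, 138.7]
tcp_rot: [-3.138, -0.005, 1.789]
contact_force: [0.0, 0.3, 0.0]
opening: 1.001
grasp_force: 0.0
```

Run:
```python
from off import *
f=snap('wrist','w12');print(f['s']['eef_pos'],f['s']['tcp_rot'])
p=proj(f,(497.5,-400,10));print(p);offs(f,p,40)
cv2.imwrite('pics/w12b.png',cv2.resize(f['img'][:,:,::-1],(800,600)))
```

```text
[ 496.51459235 -396.93979819  138.73045777] [-3.1375736  -0.00504491  1.78898528]
(np.float64(254.36524012794087), np.float64(200.06976393474045))
n 629 ctr 497.3707580566406 -401.3230285644531 mean [ 496.89374 -399.5554 ] size 13.046460151672363 42.645233154296875 axis yaw -1.31565
```

>>> {"api": "send_rows", "payload": {
  "moves": [
    [[0,-0.002,-0.03,0,0,0.037,0.5],[0,0,-0.035,0,0,0,0.3],[0,0,-0.03,0,0,0,0.2],[0,0,-0.015,0,0,0,0.2],[0,0,-0.007,0,0,0,0.2],[0,0,0,0,0,0,-0.2],[0,0,0,0,0,0,-0.6],[0,0,0,0,0,0,-1],[0,0,0,0,0,0,-1],[0,0,0,0,0,0,-1]]
  ],
  "grip_force": 60
}}

```text
clock: 31.4
eef_pos: [499.9, -401.0, 27.2]
tcp_rot: [3.14, 0.002, 1.827]
contact_force: [-0.7, 1.0, 6.2]
opening: 0.131
grasp_force: 58.8
```

>>> {"api": "send_rows", "payload": {
  "moves": [
    [[0,0,0,0,0,0,-1],[0,0,0,0,0,0,-1],[0,0,0.01,0,0,0,-1],[0,0,0.03,0,0,0,-1],[0,0,0.045,0,0,0,-1],[0,0,0.045,0,0,0,-1],[0,0,0.045,0,0,0,-1],[0,0,0,0,0,0,-1]]
  ]
}}

```text
clock: 32.2
eef_pos: [501.8, -402.6, 208.6]
tcp_rot: [3.134, 0.01, 1.827]
contact_force: [-0.0, -0.2, -0.2]
opening: 0.132
grasp_force: 58.7
```

>>> {"api": "send_rows", "payload": {
  "moves": [
    [[0.006,0.03,0,0,0,0,-1],[0.006,0.03,0,0,0,0,-1],[0.006,0.03,0,0,0,0,-1],[0.006,0.03,0,0,0,0,-1],[0.006,0.03,0,0,0,0,-1],[0.006,0.03,0,0,0,0,-1],[0.006,0.03,0,0,0,0,-1],[0.006,0.03,0,0,0,0,-1],[0.006,0.03,0,0,0,0,-1],[0.006,0.03,0,0,0,0,-1]]
  ]
}}

```text
clock: 33.2
eef_pos: [558.8, -99.0, 200.6]
tcp_rot: [3.141, 0.0, 1.827]
contact_force: [0.2, -0.1, -0.5]
opening: 0.129
grasp_force: 58.7
```

>>> {"api": "send_rows", "payload": {
  "moves": [
    [[0.007,0.03,0,0,0,0,-1],[0.007,0.03,0,0,0,0,-1],[0.007,0.03,0,0,0,0,-1],[0.007,0.02,0,0,0,0,-1],[0,0,-0.02,0,0,0,-1],[0,0,-0.03,0,0,0,-1],[0,0,-0.03,0,0,0,-1],[0,0,-0.01,0,0,0,-1],[0,0,0,0,0,0,-1]]
  ]
}}

```text
clock: 34.1
eef_pos: [585.8, 9.7, 109.3]
tcp_rot: [-3.139, -0.001, 1.827]
contact_force: [-0.6, 0.4, 0.3]
opening: 0.135
grasp_force: 58.7
```

Release and rise, then look at the canister's contents and the bench from above.

>>> {"api": "send_rows", "payload": {
  "moves": [
    [[0,0,0,0,0,0,-0.7],[0,0,0,0,0,0,-0.4],[0,0,0,0,0,0,-0.2],[0,0,0,0,0,0,-0.2],[0,0,0.03,0,0,0,-0.2],[0,0,0.05,0,0,0,-0.2],[0,-0.03,0.05,0,0,-0.13,0.5],[0,-0.04,0.05,0,0,-0.13,1],[0,-0.04,0.04,0,0,-0.13,1],[0,-0.04,0,0,0,-0.13,1]]
  ]
}}

```text
clock: 35.1
eef_pos: [589.2, -123.8, 314.1]
tcp_rot: [3.132, -0.001, 1.303]
contact_force: [0.5, -0.9, 0.6]
opening: 0.998
grasp_force: 0.0
```

>>> {"api": "send_rows", "payload": {
  "moves": [
    [[-0.01,-0.01,0,0,0,-0.13,1],[-0.01,-0.01,0,0,0,-0.13,1],[-0.01,-0.01,0,0,0,-0.13,1],[-0.01,-0.01,0,0,0,-0.13,1],[-0.01,0,0,0,0,-0.13,1],[-0.01,0,0,0,0,-0.13,1],[0,0,0,0,0,-0.13,1],[0,0,0,0,0,-0.13,1],[0,0,0,0,0,0,1],[0,0,0,0,0,0,1]]
  ]
}}

```text
clock: 36.1
eef_pos: [526.9, -162.6, 307.8]
tcp_rot: [3.141, -0.0, 0.271]
contact_force: [0.8, 0.1, 0.7]
opening: 0.996
grasp_force: 0.0
```

Run:
```python
from off import *
f=snap('wrist','w13');print(f['s']['clock'],f['s']['eef_pos'],f['s']['tcp_rot'])
cv2.imwrite('pics/w13b.png',cv2.resize(f['img'][:,:,::-1],(800,600)))
```

```text
36.1 [ 526.87581682 -162.56536318  307.84607244] [ 3.14135417e+00 -3.47705939e-04  2.70549288e-01]
```

View pics/w13b.png

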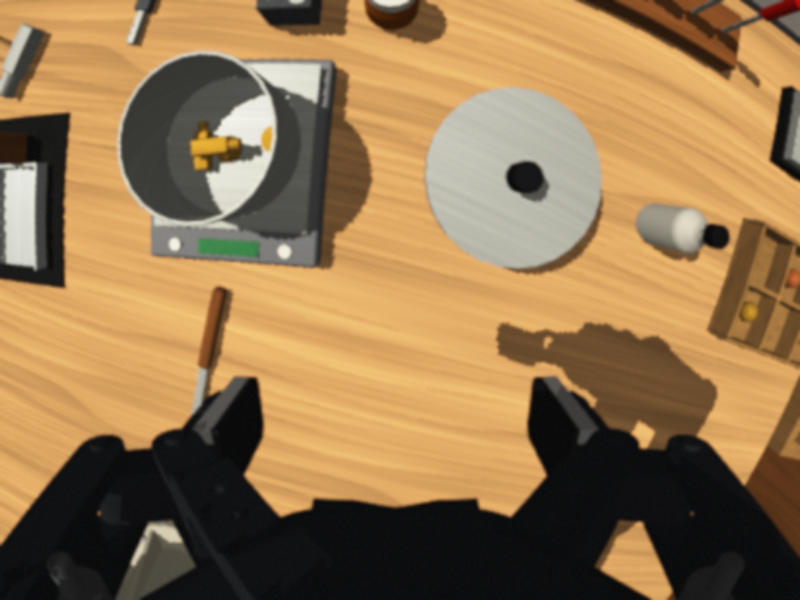

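Both offcuts and the buttons are in the canister, around (215,145) and (268,138), and the bench is clear of scrap. The cover is parked at about (513,178) with its knob at (524,178). Next I fit the rim and cover circles for the final fit.

```bash
cat > circ.py <<'E'
from h import *
def circ(f,c0,r,z,tol=7):
    # outer edge by radial gradient of brightness/saturation along back-projected rays
    g=cv2.GaussianBlur(cv2.cvtColor(f['img'],cv2.COLOR_RGB2HSV),(3,3),0)[...,1].astype(np.float32)
    c=np.array(c0,float)
    for _ in range(6):
        P=[]
        for t in np.radians(np.arange(0,360,4)):
            rr=np.arange(r-tol,r+tol,.5)
            uv=np.array([proj(f,[c[0]+x*np.cos(t),c[1]+x*np.sin(t),z]) for x in rr],np.float32)
            v=cv2.remap(g,uv[:,:1],uv[:,1:],cv2.INTER_LINEAR).ravel()
            d=np.gradient(cv2.GaussianBlur(v.reshape(-1,1),(1,5),0).ravel());k=np.argmax(d)
            if d[k]>2.5 and 1<k<len(rr)-2:P.append(c+rr[k]*np.array([np.cos(t),np.sin(t)]))
        P=np.array(P);w=np.ones(len(P),bool)
        for _ in range(5):
            A=np.c_[2*P[w],np.ones(w.sum())];x=np.linalg.lstsq(A,(P[w]**2).sum(1),rcond=None)[0];R0=np.sqrt(x[2]+x[:2]@x[:2])
            e=np.linalg.norm(P-x[:2],axis=1)-R0;w=abs(e)<max(1.,1.5*np.median(abs(e)))
        c=x[:2]
    return c.round(2),R0.round(2),w.sum(),np.std(e[w]).round(2)
E
python3 - <<'E'
from circ import *
for n in('w3','w9','w13'):
    f=load(n);print(n,'can',circ(f,(592.5,7),65,119),'cover',circ(f,(625,-233),72,79))
f=load('w2');print('w2 cover home',circ(f,(592,7.6),72,123))
E
```

```text
w3 can (array([592.31,  13.14]), np.float64(69.16), np.int64(31), np.float64(0.45)) cover (array([ 623.71, -226.41]), np.float64(75.31), np.int64(49), np.float64(0.87))
w9 can (array([591.25,   7.19]), np.float64(64.76), np.int64(30), np.float64(0.26)) cover (array([ 623.96, -231.55]), np.float64(71.89), np.int64(73), np.float64(0.41))
w13 can (array([591.58,   7.  ]), np.float64(64.54), np.int64(46), np.float64(0.21)) cover (array([ 624.13, -232.77]), np.float64(71.71), np.int64(90), np.float64(0.45))
w2 cover home (array([591.36,   7.83]), np.float64(72.74), np.int64(37), np.float64(0.44))
```

>>> {"api": "send_rows", "payload": {
  "moves": [
    [[0.02,-0.014,0,0,0,0.05,1],[0.02,-0.014,0,0,0,0.05,1],[0.02,-0.014,-0.02,0,0,0.05,1],[0.02,-0.014,-0.02,0,0,0,1],[0.019,-0.0145,-0.02,0,0,0,1],[0,0,-0.03,0,0,0,1],[0,0,-0.03,0,0,0,1],[0,0,-0.03,0,0,0,1],[0,0,0,0,0,0,1],[0,0,0,0,0,0,1]]
  ]
}}

```text
clock: 37.15
eef_pos: [625.9, -233.0, 157.8]
tcp_rot: [-3.141, 0.001, 0.418]
contact_force: [-0.7, -0.1, -0.1]
opening: 0.997
grasp_force: 0.0
```

>>> {"api": "send_rows", "payload": {
  "moves": [
    [[0,0,-0.025,0,0,0.004,1],[0,0,-0.02,0,0,0,0.5],[0,0,-0.01,0,0,0,0.2],[0,0,0,0,0,0,0],[0,0,0,0,0,0,-0.2],[0,0,0,0,0,0,-0.4],[0,0,0,0,0,0,-0.7],[0,0,0,0,0,0,-1],[0,0,0,0,0,0,-1],[0,0,0,0,0,0,-1]]
  ]
}}

```text
clock: 38.15
eef_pos: [626.9, -233.4, 104.4]
tcp_rot: [3.14, -0.002, 0.421]
contact_force: [-1.5, 0.2, 6.5]
opening: 0.256
grasp_force: 58.8
```

>>> {"api": "send_rows", "payload": {
  "moves": [
    [[0,0,0,0,0,0,-1],[0,0,0,0,0,0,-1],[0,0,0.005,0,0,0,-1],[0,0,0.01,0,0,0,-1],[0,0,0.025,0,0,0,-1],[0,0,0.03,0,0,0,-1],[0,0,0.03,0,0,0,-1],[0,0,0,0,0,0,-1],[0,0,0,0,0,0,-1]]
  ]
}}

```text
clock: 39.05
eef_pos: [626.1, -233.1, 203.6]
tcp_rot: [3.14, -0.001, 0.421]
contact_force: [-0.4, 0.0, -1.8]
opening: 0.254
grasp_force: 59.0
```

>>> {"api": "send_rows", "payload": {
  "moves": [
    [[-0.004,0.02,0,0,0,0,-1],[-0.004,0.03,0,0,0,0,-1],[-0.004,0.03,0,0,0,0,-1],[-0.004,0.03,0,0,0,0,-1],[-0.004,0.03,0,0,0,0,-1],[-0.004,0.03,0,0,0,0,-1],[-0.004,0.03,0,0,0,0,-1],[-0.0043,0.03,0,0,0,0,-1],[0,0.0097,0,0,0,0,-1],[0,0,0,0,0,0,-1]]
  ]
}}

```text
clock: 40.05
eef_pos: [592.6, 8.2, 201.6]
tcp_rot: [-3.141, 0.002, 0.423]
contact_force: [0.2, 0.1, -2.6]
opening: 0.254
grasp_force: 59.1
```

>>> {"api": "send_rows", "payload": {
  "moves": [
    [[0,0,-0.015,0,0,0,-1],[0,0,-0.01,0,0,0,-1],[0,0,-0.01,0,0,0,-1],[0,0,0,0,0,0,-1],[0,0,0,0,0,0,-1]]
  ]
}}

```text
clock: 40.55
eef_pos: [593.4, 6.1, 167.0]
tcp_rot: [-3.141, 0.001, 0.42]
contact_force: [1.0, 0.0, -0.4]
opening: 0.261
grasp_force: 59.1
```

Run:
```python
from circ import *
f=snap('scene','c14');s=f['s'];g=snap('side','s14');print(s['eef_pos'],s['tcp_rot'],s['contact_force'])
z=s['eef_pos'][2]-41.4+16
for h,n in((f,'scene'),(g,'side')): print(n,z,circ(h,(591.5,7),72,z,6))
print('before home scene',circ(load('scene0'),(591.5,7),72,123),'side',circ(load('side0'),(591.5,7),72,123))
```

```text
[593.38446188   6.13831357 166.96052357] [-3.14117478e+00  9.92630577e-04  4.20054483e-01] [ 1.00122468  0.03656429 -0.44808894]
scene 141.5605235656977 (array([592.57,   5.68]), np.float64(71.43), np.int64(28), np.float64(0.55))
side 141.5605235656977 (array([589.43,  10.63]), np.float64(72.07), np.int64(26), np.float64(0.5))
before home scene (array([594.26,   6.54]), np.float64(72.01), np.int64(40), np.float64(0.45)) side (array([591.16,  12.16]), np.float64(73.97), np.int64(30), np.float64(0.48))
```

>>> {"api": "send_rows", "payload": {
  "moves": [
    [[0.001,0.001,-0.004,0,0,0,-1],[0,0,-0.004,0,0,0,-1],[0,0,-0.003,0,0,0,-1],[0,0,-0.002,0,0,0,-1],[0,0,-0.002,0,0,0,-1],[0,0,0,0,0,0,-1],[0,0,0,0,0,0,-1]]
  ]
}}

```text
clock: 41.35
eef_pos: [594.6, 7.6, 152.6]
tcp_rot: [3.142, 0.0, 0.421]
contact_force: [1.2, -0.2, -1.9]
opening: 0.257
grasp_force: 59.1
```

The skirt is about 8 mm below the rim with no contact force, so it is engaged. I go on down.

>>> {"api": "send_rows", "payload": {
  "moves": [
    [[0,0,-0.001,0,0,0,-1],[0,0,-0.001,0,0,0,-1],[0,0,-0.001,0,0,0,-1],[0,0,-0.001,0,0,0,-1],[0,0,0,0,0,0,-1],[0,0,0,0,0,0,-1]]
  ]
}}

```text
clock: 41.95
eef_pos: [594.6, 7.6, 148.5]
tcp_rot: [-3.142, 0.0, 0.421]
contact_force: [0.3, -0.0, -2.0]
opening: 0.257
grasp_force: 59.1
```

>>> {"api": "send_rows", "payload": {
  "moves": [
    [[0,0,-0.0005,0,0,0,-1],[0,0,-0.0005,0,0,0,-1],[0,0,-0.0005,0,0,0,-1],[0,0,0,0,0,0,-1],[0,0,0,0,0,0,-1]]
  ]
}}

```text
clock: 42.45
eef_pos: [594.6, 7.7, 148.3]
tcp_rot: [3.141, -0.0, 0.421]
contact_force: [-4.6, -0.2, 12.1]
opening: 0.256
grasp_force: 60.6
```

Contact came at the home height (148.3 against 148.4 expected). I release and rise.

>>> {"api": "send_rows", "payload": {
  "moves": [
    [[0,0,0.001,0,0,0,-0.6],[0,0,0,0,0,0,-0.2],[0,0,0,0,0,0,0.2],[0,0,0,0,0,0,0.4],[0,0,0,0,0,0,0.4],[0,0,0.01,0,0,0,0.4],[0,0,0.04,0,0,0,0.5],[0,0,0.05,0,0,0,1],[-0.02,-0.02,0.05,0,0,0,1],[-0.04,-0.04,0.05,0,0,0,1]]
  ]
}}

```text
clock: 43.45
eef_pos: [551.7, -35.9, 328.4]
tcp_rot: [3.14, -0.004, 0.423]
contact_force: [0.7, -2.0, 0.8]
opening: 1.003
grasp_force: 0.0
```

>>> {"api": "send_rows", "payload": {
  "moves": [
    [[-0.02,-0.03,0,0,0,0,1],[0,-0.03,0,0,0,0,1],[0,0,0,0,0,0,1],[0,0,0,0,0,0,1],[0,0,0,0,0,0,1]]
  ]
}}

```text
clock: 43.95
eef_pos: [530.8, -95.6, 324.8]
tcp_rot: [-3.141, -0.0, 0.421]
contact_force: [-0.7, -0.4, -1.5]
opening: 0.998
grasp_force: 0.0
```

Run:
```python
from circ import *
f=snap('wrist','w15');g=snap('side','s15');h=snap('scene','c15')
print(f['s']['clock'],f['s']['eef_pos'])
print('cover wrist',circ(f,(591.5,7),72,123),'side',circ(g,(591.5,7),72,123),'scene',circ(h,(591.5,7),72,123))
a,b=map(int,proj(g,(592,7,110)))
A=cv2.resize(g['img'][b-60:b+60,a-60:a+60],(300,300));B=cv2.resize(f['img'],(400,300));
u,v=map(int,proj(h,(490,280,0)));C=cv2.resize(h['img'],(400,300))
D=cv2.resize(g['img'],(400,300))
cv2.imwrite('pics/p15.png',np.vstack([np.hstack([cv2.resize(A,(400,300)),B]),np.hstack([C,D])])[:,:,::-1])
```

```text
43.95 [530.79895756 -95.60607124 324.78101841]
cover wrist (array([592.41,   7.4 ]), np.float64(71.77), np.int64(47), np.float64(0.25)) side (array([591.55,  12.27]), np.float64(73.79), np.int64(28), np.float64(0.63)) scene (array([593.99,   6.98]), np.float64(71.7), np.int64(43), np.float64(0.39))
```

View pics/p15.png

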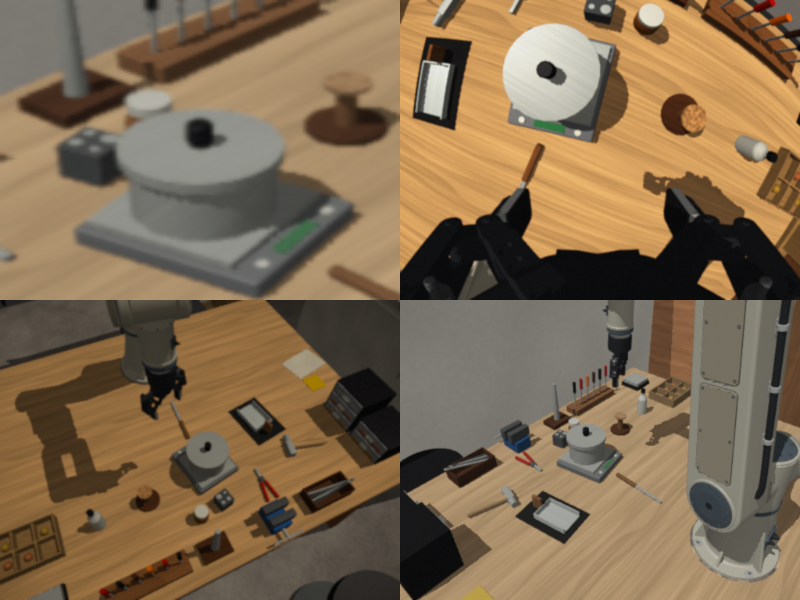

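The cover sits level on the canister, matching its original position to under 1 mm. The tray lies on the mat and the bench has no scrap. One last numeric check of the tray on the mat.

Run:
```python
from h import *
for n in('w9','w15'):
    f=load(n);hs=cv2.cvtColor(f['img'],cv2.COLOR_RGB2HSV);c=np.array(proj(f,(470,277,6)))
    m=((hs[...,1]<45)&(hs[...,2]>170)).astype(np.uint8);k=cv2.connectedComponents(m)[1]
    l=k[int(c[1]),int(c[0])];ys,xs=np.where(k==l)
    P=np.array([plane(f,p,6)[:2] for p in zip(xs,ys)],np.float32);print(n,l,cv2.minAreaRect(P),P.min(0),P.max(0))
    print([(np.array(proj(f,q))/.64).round() for q in[(430,213,3),(388,290,3)]])
f=load('c15')
u,v=proj(f,(470,277,6));hs=cv2.cvtColor(f['img'],cv2.COLOR_RGB2HSV)
m=((hs[...,1]<70)&(hs[...,2]>90)).astype(np.uint8);k=cv2.connectedComponents(m)[1];l=k[int(v),int(u)];ys,xs=np.where(k==l)
P=np.array([plane(f,p,10)[:2] for p in zip(xs,ys)],np.float32);print(l,cv2.minAreaRect(P))
```

```text
w9 14 ((469.64569091796875, 291.068359375), (121.7889404296875, 87.44317626953125), 8.787095069885254) [409.28412 240.91286] [534.859  342.2154]
[array([150., 291.]), array([ 97., 316.])]
w15 7 ((470.0576477050781, 291.6448669433594), (119.2476577758789, 84.64191436767578), 9.01511001586914) [409.7126  242.08998] [534.3619 342.5694]
[array([104., 231.]), array([ 50., 242.])]
26 ((472.5351867675781, 274.7389221191406), (113.27654266357422, 64.38407135009766), 9.273719787597656)
```

```bash
python3 -c "from rig import sign_off; print(sign_off())"
```

```text
the job is handed in; nothing more can be done
None
```

The job is done and handed in: both casting buttons and both offcuts are in the canister, the emptied tray is back on its mat, the cover is fully home, and the other tools were left where they were.

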